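# Seat an optical cell square in the light path of a bench photometer

## Task

Set the glass optical cell in the photometer's cell holder so that its two clear faces look along the light path, between the lamp and the detector: stand it in the open mouth of the channel, slide it in past the spring shoe and on until it rests against the end stop, and leave it there upright and square against the plain rail. Where the stop is screwed to must be found by feel; the cell is glass, so push gently, hold it by its frosted sides only (never put the fingers on the clear faces) and leave the other glassware and the brass weight where they stand.

Things in the scene. Friction and masses are not known exactly. Their poses are not given: they have to be found in the camera images.
- optical_cell: The optical cell: an upright square glass block 24 x 24 mm and 72 mm tall with a white cap (to 80 mm in all), 90 g, standing on the desk mat. Origin: centre of its underside, z up. The two faces toward its own +x and -x are frosted (opaque white, 2 mm thick): hold it there. The two toward its own +y and -y are clear glass. Either way round (half a turn) is right.
- holder: Photometer with cell holder, fixed on the mat: grey base plate 132 (x) x 210 (y) mm, 12 mm thick; its top is the floor the cell slides on. Origin: centre of the underside, z up. +x is the slide direction, from the open mouth to the end stop (roughly away from the robot); y is the light path. Points below have the same axes; their offsets are from this origin.
- light_path (a point): Point on the light path (x 24, y 0, z 48 mm), which runs along y from the black lamp box (60 x 46 mm, at y -55 to -101) to the grey detector box (60 x 36 mm, at y 62 to 98), both centred at x 24 and 68 mm tall over the underside, each with a lens tube 12 mm long and 20 mm across toward the middle.
- mouth (a point): Point on the floor (x -43, y 0, z 12 mm) in front of the channel: bare floor from x -66 to -25 mm, the place to set the cell down before sliding. Slanting cheeks then narrow the way from about 46 mm wide at x -25 to 28 mm at x -6, where the rails begin. A cell some 2 mm to one side catches on a cheek, which pushes it and the hand toward the middle; easing it that way frees it.
- channel (a point): Point on the floor (x 24, y 0, z 12 mm) between the two aluminium rails, 26 mm tall over the floor, x -6 to 48 mm. The plain rail's inner face is at y -12 mm (a cell against it has its centre at y 0), that of the shoe's rail at y +16. Nothing in the channel is taller than the rails, so the cell can stay held above 26 mm all along.
- shoe_face (a point): Middle of the flat face (x 14 to 30, y 10, z 15 to 33 mm) of a white slippery plastic shoe that stands 6 mm out of the +y rail, with a 20-degree ramp in front (x -3 to 14). The cell pushes it toward +y on a spring: 2 N at rest, 0.5 N/mm more, 9 mm travel. Entering takes about 2 to 5 N along x with the cell's centre at x -8 to 2, then under 3 N of friction; it presses the cell to the plain rail.
- stop_bracket (a point): Front of the end stop's bracket (x 50, y 0, z 26 mm), 34 mm wide, 24 mm tall over the floor. From it a screw points to -x with a rigid steel tip 12 mm across, 14 mm over the floor, its knob behind. How far it is screwed in differs each time and is not measured: the cell meets it with its centre somewhere from x 17 to 31 mm.
- vial_tall: Bystander: brown vial with a blue cap, 30 mm across, 66 mm tall; origin at its underside.
- vial_short: Bystander: white vial with a black cap, 27 mm across, 56 mm tall; origin at its underside.
- beaker: Bystander: clear beaker, 45 mm across, 58 mm tall; origin at its underside.
- weight: Bystander: brass weight with a knob, 24 mm across, 35 mm tall; origin at its underside.
- dish: Bystander: shallow dish, 66 mm across, 15 mm tall; origin at its underside.
Mind the look-alikes: they are no part of the job. What is shaped like the optical_cell but orange or pink is not meant.

How it is judged:
At the end, for the whole second after the job is handed in: The cell stands upright (within 0.04 rad) on the holder's floor (within 1.5 mm), against the end stop (gap under 1.5 mm) and against the plain rail (within 2 mm), its clear faces square to the light path within 0.05 rad, at rest and released (horizontal distance between optical_cell and end_stop_c0 below 0.0155 m and y of optical_cell in the frame of holder between -0.002 and 0.002 m and z of optical_cell in the frame of holder below 0.0135 m and angle between the y axis of optical_cell and the y axis of light_path, either way round below 0.05 rad and angle between optical_cell's own z axis and vertical below 0.04 rad and linear speed of optical_cell below 0.01 m/s); the robot touches nothing.
It fails at once if the cell is pressed against the end stop with more than 10 N (contact force between optical_cell and end_stop_c0 above 10 N).
It fails at once if the glass cell is pressed against the holder (floor, rails, shoe) with more than 40 N (contact force between optical_cell and holder above 40 N).
It fails at once if the fingers touch the clear glass of the cell (contact force between the fingers and optical_cell_c0 above 1 N).
It fails at once if a vial, the beaker, the dish or the brass weight is moved more than 20 mm (distance of any of vial_tall, vial_short, beaker, weight, dish from where it was at the start of the episode above 0.02 m).
It also fails if it takes over 45 s, if anything falls off the work surface, if the arm or the gripper's body presses on something with over 40 N, if the wrist force passes 120 N, or if a joint passes its speed limit or range.

## Robot

A 6-joint arm with a two-finger parallel gripper is mounted at the origin on a cart in front of the work surface, level with it; the furniture and walls round the work are solid. World frame = base frame: x ahead of the robot, y to its left, z up, the work surface at z = 0. Lengths are in m, angles in rad, forces in N, time in s.
With the tool pointing down it reaches from about 0.3 to 0.85 m from the base axis. Payload 4.2 kg.
Tool frame: the origin (TCP) lies midway between the tips of the shut fingers; the grasp point (between the pads) lies 19 mm behind it (bot.grasp_offset is the z of the grasp point in the tool frame, in m); z points along the fingers, x is the direction in which the jaws open and shut, and the axes are right-handed (so a half turn about z gives the same grasp; the last joint's range is limited). The gripper opens to 91 mm and grips with 3 to 60 N. Pads are 32 mm wide; open, the fingers measure 118 mm over their backs; the gripper's body (76 mm by 178 mm) begins 60 mm behind the grasp point.
Start: joints at [-1.364, 0.32, 1.565, -0, 1.257, -0.02], TCP at [0.129, -0.56, 0.214] pointing down, gripper open.
Joint ranges: [-3.11, 3.11], [-0.84, 2.01], [0.21, 2.61], [-1.34, 4.49], [0.05, 2.63], [-2.56, 2.56]. Speed limits (rad/s): [2.57, 2.57, 3.14, 3.14, 3.14, 3.14].

## Interface

Orientations are given as a 3x3 rotation matrix whose columns are the frame's x, y, z axes.
In Python, from rig import bot, camera, workorder gives the robot as it stands. The module is installed in compiled form; this text tells all that it offers.
- The arm moves only by the shell command python3 -m jog 'ROWS' [FORCE]. ROWS is JSON, a list of rows, each an object with "jaw": the closure, from 0 (fully open) to 1 (shut); "dp": the shift along the world's x, y, z in m, a list of three; "delta_rot": the turn, a rotation vector about the world's x, y, z in rad, a list of three. In form: [{"jaw": jaw, "dp": [tx, ty, tz], "delta_rot": [rx, ry, rz]}, ...]. A call has 1 to 12 rows; each row shifts and turns the commanded pose from where the row before left it; what a row does not reach is not made up. A row lasts 1/8 s, in which the tool goes at most 62.5 mm and 10.7 degrees, less where a joint would pass 70% of its speed; a pose out of reach is approached as far as the arm can. A call is refused whole if a number of a shift passes 0.0625 or a number of a turn 0.188, either way. A call with a gripper value outside its range is refused whole. The fingers move at their own pace and stop on an object; FORCE is the grip in N (left out, the last holds). Time passes only in rows, so rows that do not move let the fingers close. It gives the time, the measured TCP pose, the force and the opening at its end, in the units of the state.
- bot.state(): the state, without advancing time (a new reading comes with each control period).
- camera(name): name is "scene" or "top" or "wrist"; returns a dict with "img" (400x640x3 uint8, red, green, blue), "vfov" (degrees; the focal length in pixels is half the picture's height over the tangent of half this angle, whatever the lens; pixels are square), "cx", "cy" (the principal point, pixels), "extrinsics" (4x4, takes a point from camera to world coordinates). Camera axes: x right, y down, z forward; pixel columns grow to the right and rows downward; lengths in m; the calibration is good to about 2 mm. A picture is of the moment at which its call begins. There is no depth.
- workorder.finish_job(): hands the job in, once; it reports no verdict.
The state is a dict: "time_s": time; "joint_pos": joint angles; "joint_vel": joint speeds; "joint_efforts": joint torques, N m; "position": TCP position; "tool_rot": TCP orientation; "wrist_force": force on the tool from outside, world axes, zero at the start; "ft_torque": the same for the moment, N m; "gripper_width": opening from 0.0 (shut) to 1.0 (fully open).
Only numpy, scipy, OpenCV 4.12 (cv2) and the standard library are available. Lean on these libraries where they do the work, as an engineer would, in place of code of your own. Each camera call takes 0.05 s, during which the arm holds its last target.

## Working session

There is one attempt and no reset: what is moved stays moved. The work goes in short steps, Python scripts to look and compute and a shell command to move; the robot and the scene stay as the last step left them, time stands still between calls to the robot, and variables do not carry over. Pictures are saved under pics/ and viewed, and the job is handed in when it is done.

```bash
mkdir -p pics
cat > h.py <<'E'
from rig import bot,camera,workorder
import numpy as np,cv2,pickle
def snap(n,tag):
    c=camera(n); cv2.imwrite(f'pics/{tag}.png',c['img'][:,:,::-1]); pickle.dump(c,open(f'{tag}.pkl','wb')); return c
def load(tag): return pickle.load(open(f'{tag}.pkl','rb'))
def ray(c,u,v):
    f=200/np.tan(np.radians(c['vfov'])/2); E=np.array(c['extrinsics'])
    d=E[:3,:3]@np.array([(u-c['cx'])/f,(v-c['cy'])/f,1]); return E[:3,3],d
def onz(c,u,v,z):
    o,d=ray(c,u,v); return o+d*(z-o[2])/d[2]
def proj(c,p):
    f=200/np.tan(np.radians(c['vfov'])/2); E=np.array(c['extrinsics'])
    q=E[:3,:3].T@(np.array(p)-E[:3,3]); return c['cx']+f*q[0]/q[2],c['cy']+f*q[1]/q[2]
def tri(obs):
    A=np.zeros((3,3));b=np.zeros(3)
    for c,u,v in obs:
        o,d=ray(c,u,v);d=d/np.linalg.norm(d);P=np.eye(3)-np.outer(d,d);A+=P;b+=P@o
    x=np.linalg.solve(A,b); return x,[np.round(np.array(proj(c,x))-[u,v],1) for c,u,v in obs]
def crop(tag,x0,y0,x1,y1,k,out):
    im=cv2.imread(f'pics/{tag}.png')[y0:y1,x0:x1]; cv2.imwrite(f'pics/{out}.png',cv2.resize(im,None,fx=k,fy=k,interpolation=cv2.INTER_CUBIC))
E
python3 - <<'E'
from h import *
for n in ['scene','top','wrist']:
    c=snap(n,n+'0'); print(n,c['vfov'],c['cx'],c['cy'],np.round(c['extrinsics'],3).tolist())
s=bot.state(); print({k:np.round(v,3).tolist() for k,v in s.items()},bot.grasp_offset)
E
```

```text
scene 48.367055699772074 317.7406910050502 204.21564750411414 [[-0.664, -0.526, 0.531, 0.078], [-0.748, 0.463, -0.476, 0.246], [0.005, -0.713, -0.701, 0.667], [0.0, 0.0, 0.0, 1.0]]
top 51.62910065013298 323.74439384386795 198.549800285257 [[0.019, -0.985, 0.171, 0.389], [-1.0, -0.018, 0.006, -0.165], [-0.003, -0.171, -0.985, 1.048], [0.0, 0.0, 0.0, 1.0]]
wrist 60.78269885264431 312.1052295349928 198.9221653108695 [[0.225, -0.947, -0.23, 0.193], [-0.974, -0.219, -0.052, -0.546], [-0.001, 0.236, -0.972, 0.385], [0.0, 0.0, 0.0, 1.0]]
{'time_s': 0.15, 'joint_pos': [-1.364, 0.32, 1.565, -0.0, 1.257, -0.02], 'joint_vel': [-0.0, -0.003, -0.003, -0.0, -0.001, 0.0], 'joint_efforts': [0.001, -41.277, -23.215, 0.073, 0.043, -0.0], 'position': [0.129, -0.56, 0.213], 'tool_rot': [[0.225, -0.974, -0.0], [-0.974, -0.225, 0.001], [-0.001, -0.0, -1.0]], 'wrist_force': [-0.082, -0.124, -0.201], 'ft_torque': [0.01, -0.011, 0.006], 'gripper_width': 1.002} -0.0188
```

View pics/scene0.png

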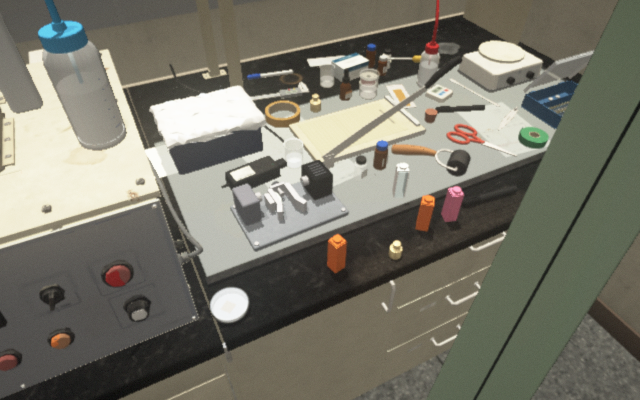

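View pics/top0.png

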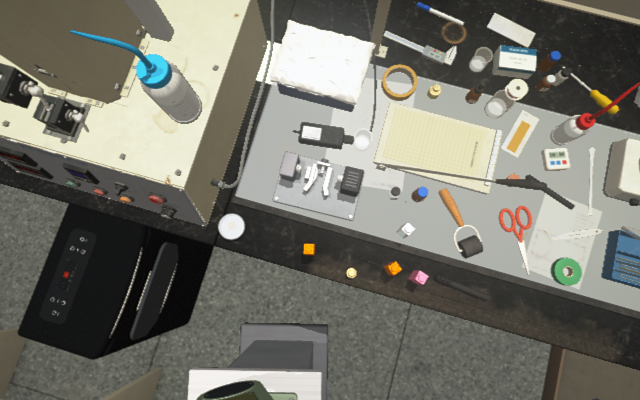

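View pics/wrist0.png

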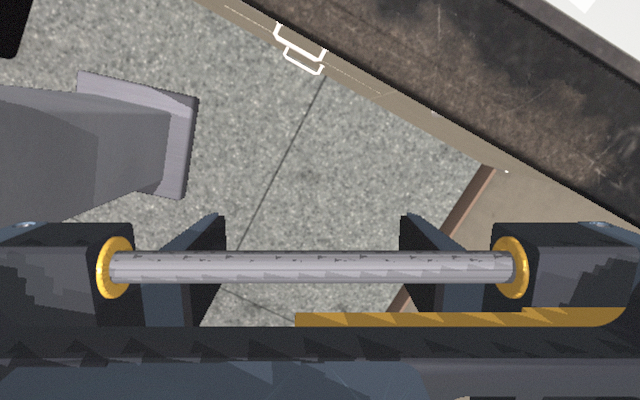

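The scene picture shows four cell-shaped blocks. Three are decoys: orange at (337,253), orange at (426,213) and pink at (453,204). The clear/white one at (402,178), top view (408,229), fits the description. The holder is at scene (288,205), top (320,185). I'll enlarge both.

Run:
```python
from h import *
crop('scene0',215,140,435,270,3.6,'sc1'); crop('top0',265,140,425,260,5,'tc1')
crop('top0',380,205,440,250,13,'tc2');crop('scene0',375,150,435,200,13,'sc2')
```

```text
(no output)
```

View pics/sc1.png

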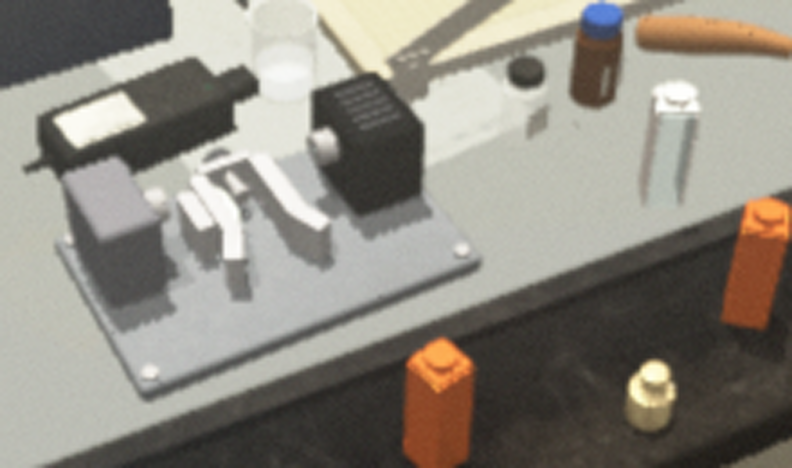

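View pics/tc1.png

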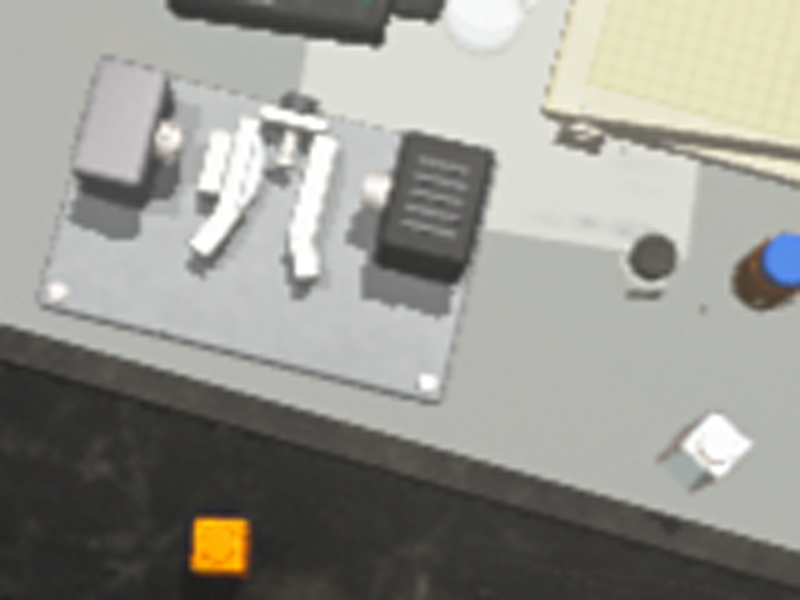

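View pics/tc2.png

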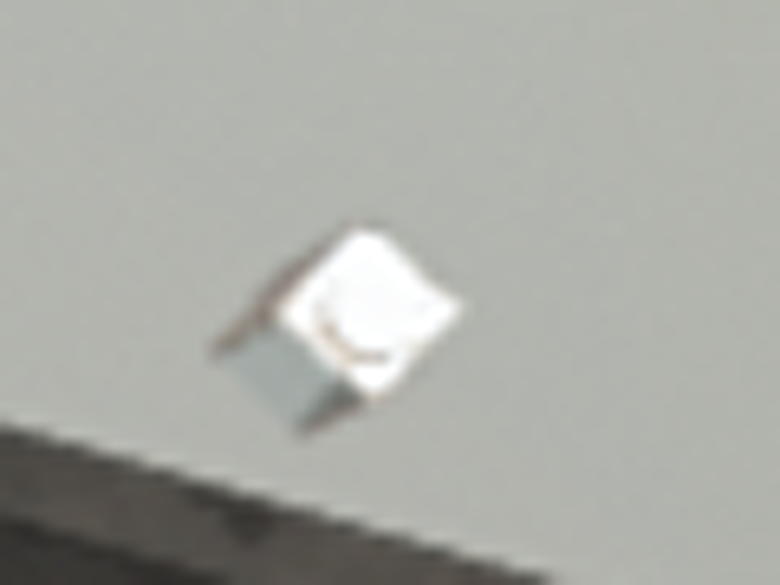

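View pics/sc2.png

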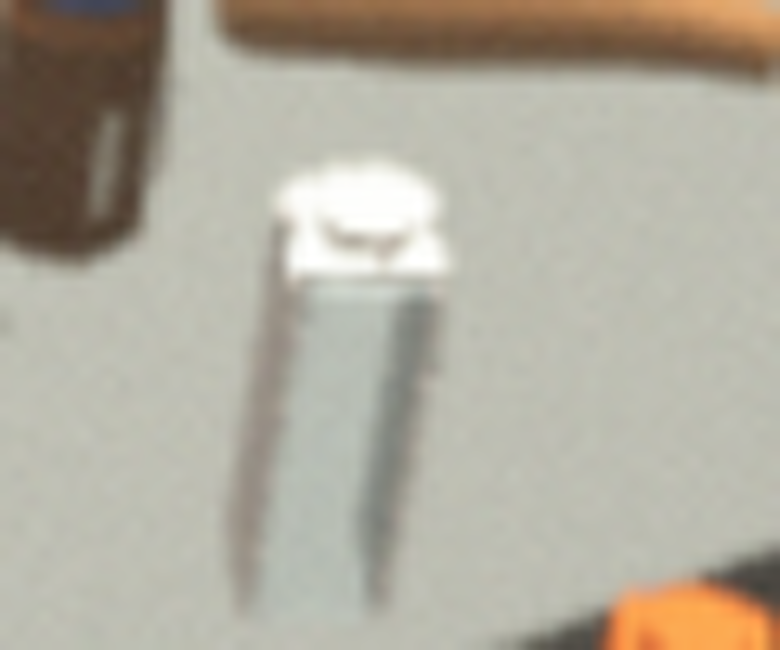

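Run:
```python
from h import *
T=load('top0');S=load('scene0')
def t(n,a,b): 
    x,r=tri([(T,265+a[0]/5,140+a[1]/5),(S,215+b[0]/3.6,140+b[1]/3.6)]); print(n,np.round(x,4),r); return x
a=t('xmin,ymax',(42,302),(148,395));b=t('xmin ymin',(441,402),(480,262));c=t('xmax ymax',(103,58),(58,240))
t('screw l',(57,291),(149,372));t('screw r',(428,382),(462,250))
print(np.linalg.norm(a-b),np.linalg.norm(a-c))
x=[onz(T,265+u/5,140+v/5,.012) for u,v in [(42,302),(441,402),(495,150),(103,58)]]
print(np.round(x,4),np.round(np.mean(x,0),4),np.degrees(np.arctan2(*(x[0]-x[1])[[0,1]])),np.degrees(np.arctan2(*(x[3]-x[2])[[0,1]])))
# cell
x,r=tri([(T,380+378/13,205+310/13),(S,375+365/13,150+210/13)]);print('captop',np.round(x,4),r)
for z in(.072,.076):
  q=[onz(T,380+u/13,205+v/13,z) for u,v in [(275,312),(367,222),(465,303),(372,402)]];print(np.round(q,4),np.mean(q,0))
# bottoms
print(np.round([onz(T,380+215/13,205+350/13,0),onz(T,380+300/13,205+435/13,0),onz(S,375+245/13,150+612/13,0),onz(S,375+372/13,150+610/13,0)],4))
def p(n,u,v,z):print(n,np.round(onz(T,u,v,z),3))
p('short',396,191,.056);p('tall',420,192,.066);p('weight',351,272,.03);p('orange',393,267,.07);p('pink',420,276,.07);p('handle',450,205,.02);p('roller',468,245,.03)
```

```text
xmin,ymax [ 0.5618 -0.0299  0.0096] [array([0.1, 0.1]), array([-0.1, -0. ])]
xmin ymin [ 0.5155 -0.2326  0.0088] [array([-0.3, -0.4]), array([0.6, 0.1])]
xmax ymax [ 0.6896 -0.0576  0.0121] [array([0.4, 0.4]), array([-0.6, -0.1])]
screw l [ 0.5674 -0.0372  0.0174] [array([-0.3, -0.3]), array([0.6, 0.1])]
screw r [ 0.5243 -0.2257  0.0166] [array([-0.2, -0.3]), array([0.4, 0.1])]
0.20792006754050874 0.13075992009530474
[[ 0.5616 -0.03    0.012 ]
 [ 0.5142 -0.2331  0.012 ]
 [ 0.6451 -0.2601  0.012 ]
 [ 0.6906 -0.0566  0.012 ]] [ 0.6029 -0.145   0.012 ] 13.151025113122417 12.593805332764545
captop [ 0.4891 -0.3589  0.0811] [array([-0.3, -0.4]), array([0.5, 0.1])]
[[ 0.4885 -0.3426  0.072 ]
 [ 0.5053 -0.3596  0.072 ]
 [ 0.4908 -0.3772  0.072 ]
 [ 0.4725 -0.36    0.072 ]] [ 0.48926102 -0.35983125  0.072     ]
[[ 0.4881 -0.3419  0.076 ]
 [ 0.5048 -0.3588  0.076 ]
 [ 0.4904 -0.3763  0.076 ]
 [ 0.4721 -0.3592  0.076 ]] [ 0.48884866 -0.35903137  0.076     ]
[[ 0.4882 -0.3439  0.    ]
 [ 0.472  -0.3603  0.    ]
 [ 0.491  -0.3461  0.    ]
 [ 0.4773 -0.3625  0.    ]]
short [ 0.583 -0.334  0.056]
tall [ 0.58  -0.39   0.066]
weight [ 0.386 -0.227  0.03 ]
orange [ 0.4   -0.323  0.07 ]
pink [ 0.38  -0.385  0.07 ]
handle [ 0.557 -0.476  0.02 ]
roller [ 0.457 -0.513  0.03 ]
```

The crop confirms the target: clear faces bluish, toward the lower left, with frosted strips at the upper left and lower right. Its centre is about (0.489,-0.359) and its frosted axis is at about 46.5° yaw. The holder's slide axis is at about -13°. Next I move the wrist camera over the cell, with the jaws already turned.

```bash
python3 -m jog '[{"jaw":0,"dp":[0.034,0.013,0],"delta_rot":[0,0,0.1796]},{"jaw":0,"dp":[0.034,0.013,0],"delta_rot":[0,0,0.1796]},{"jaw":0,"dp":[0.034,0.013,0],"delta_rot":[0,0,0.1796]},{"jaw":0,"dp":[0.034,0.013,0],"delta_rot":[0,0,0.1796]},{"jaw":0,"dp":[0.034,0.013,0],"delta_rot":[0,0,0.1796]},{"jaw":0,"dp":[0.034,0.013,0],"delta_rot":[0,0,0.1796]},{"jaw":0,"dp":[0.034,0.013,0],"delta_rot":[0,0,0.1796]},{"jaw":0,"dp":[0.034,0.013,0],"delta_rot":[0,0,0.1796]},{"jaw":0,"dp":[0.034,0.013,0],"delta_rot":[0,0,0.1796]},{"jaw":0,"dp":[0.034,0.013,0],"delta_rot":[0,0,0.1796]},{"jaw":0,"dp":[0.034,0.013,0],"delta_rot":[0,0,0.1796]},{"jaw":0,"dp":[0.034,0.013,0],"delta_rot":[0,0,0.1796]}]' 20
python3 - <<'E'
from h import *
snap('wrist','w1'); s=bot.state(); print(s['time_s'],s['position'],s['tool_rot'])
E
```

```text
time_s: 1.65
position: [0.5382, -0.4037, 0.2135]
tool_rot: [[0.684, 0.729, -0.001], [0.729, -0.684, 0.0], [-0.0, -0.001, -1.0]]
wrist_force: [0.5, -0.2, 0.2]
gripper_width: 0.996
1.7 [ 0.54265395 -0.40160905  0.21303281] [[ 0.67931211  0.73384105  0.00351747]
 [ 0.73383959 -0.67932004  0.00193588]
 [ 0.00381011  0.00126619 -0.99999194]]
```

View pics/w1.png

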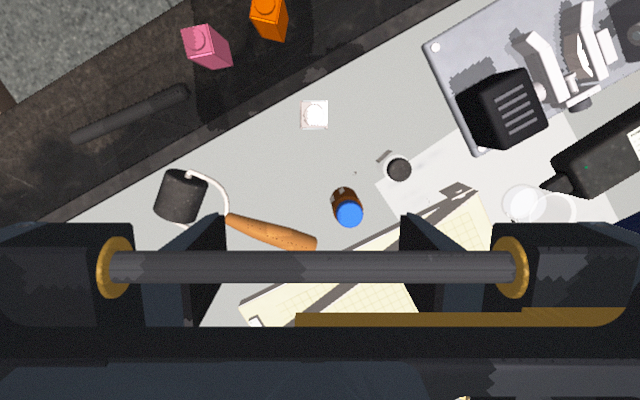

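Run:
```python
from h import *
c=snap('wrist','w2'); s=bot.state(); print(s['time_s'],s['position'],s['tool_rot'][0]); print(np.round(c['extrinsics'],4).tolist())
crop('w2',290,85,340,140,11,'w2c')
```

```text
1.75 [ 0.54020446 -0.40250774  0.21289565] [6.85147120e-01 7.28404417e-01 6.55449374e-04]
[[0.6792, 0.7128, 0.1751, 0.4934], [0.7339, -0.6604, -0.1586, -0.3581], [0.0026, 0.2362, -0.9717, 0.3844], [0.0, 0.0, 0.0, 1.0]]
```

View pics/w2c.png

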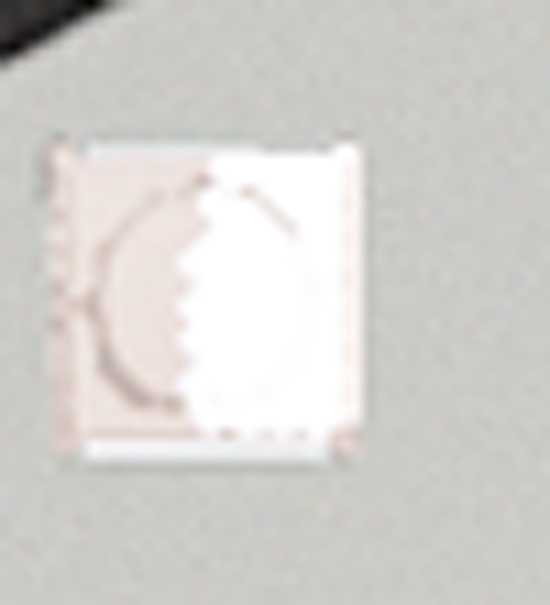

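Run:
```python
from h import *
c=load('w2');T=load('top0');S=load('scene0')
f=lambda u,v:(290+u/11,85+v/11)
print(tri([(c,*f(207,300)),(T,380+378/13,205+310/13),(S,375+365/13,150+210/13)]))
print(onz(c,*f(207,300),.08))
q=[onz(c,*f(u,v),.072) for u,v in [(52,145),(362,145),(358,455),(58,460)]];print(np.round(q,4),np.mean(q,0))
for a,b in((0,1),(3,2)):print(np.degrees(np.arctan2(*(q[b]-q[a])[[1,0]])))
for a,b in((0,3),(1,2)):print(90+np.degrees(np.arctan2(*(q[b]-q[a])[[1,0]])))
s=bot.state();print(s['position'],np.degrees(np.arctan2(s['tool_rot'][1][0],s['tool_rot'][0][0])))
```

```text
(array([ 0.48918815, -0.35824012,  0.08163124]), [array([-1. ,  0.1]), array([-0.5, -0.4]), array([ 0.3, -0. ])])
[ 0.48971488 -0.35752237  0.08      ]
[[ 0.4724 -0.3584  0.072 ]
 [ 0.4892 -0.3402  0.072 ]
 [ 0.5069 -0.3568  0.072 ]
 [ 0.4906 -0.375   0.072 ]] [ 0.48980248 -0.35762184  0.072     ]
47.22571486104565
48.148593014801214
47.66526053222749
46.877352138349494
[ 0.54020446 -0.40250774  0.21289565] 46.75276818146882
```

Confirmed: the frosted plates lie at image left and right, along the jaw axis. The height is about 81 mm, and the pose is (0.4895,-0.3578) at 47.4° yaw.

```bash
python3 -m jog '[{"jaw":0,"dp":[-0.0238,0.0231,-0.04],"delta_rot":[0,0,0.01]},{"jaw":0,"dp":[-0.0237,0.0231,-0.04],"delta_rot":[0,0,0]},{"jaw":0,"dp":[0,0,0],"delta_rot":[0,0,0]},{"jaw":0,"dp":[0,0,0],"delta_rot":[0,0,0]},{"jaw":0,"dp":[0,0,0],"delta_rot":[0,0,0]}]' 20
python3 - <<'E'
from h import *
s=bot.state(); print(s['position'],s['tool_rot'],s['joint_vel'])
E
```

```text
time_s: 2.38
position: [0.4914, -0.3598, 0.1358]
tool_rot: [[0.682, 0.731, 0.004], [0.731, -0.682, -0.003], [0.0, 0.005, -1.0]]
wrist_force: [0.5, 0.0, -0.6]
gripper_width: 1.001
[ 0.49141238 -0.3598469   0.13580779] [[ 6.81913221e-01  7.31424302e-01  3.58461188e-03]
 [ 7.31432977e-01 -6.81907605e-01 -2.79614368e-03]
 [ 3.99206658e-04  4.52863068e-03 -9.99989666e-01]] [ 0.00238297  0.0016522   0.00595816  0.00093077  0.00212181 -0.00010249]
```

```bash
python3 -m jog '[{"jaw":0,"dp":[0,0,-0.025],"delta_rot":[0,0,0]},{"jaw":0,"dp":[0,0,-0.035],"delta_rot":[0,0,0]},{"jaw":0,"dp":[0,0,-0.03],"delta_rot":[0,0,0]},{"jaw":0,"dp":[0,0,-0.012],"delta_rot":[0,0,0]},{"jaw":0,"dp":[0,0,0],"delta_rot":[0,0,0]},{"jaw":0,"dp":[0,0,0],"delta_rot":[0,0,0]},{"jaw":0,"dp":[0,0,0],"delta_rot":[0,0,0]}]' 20
python3 - <<'E'
from h import *
s=bot.state(); print(s['position'],s['tool_rot'],s['joint_vel'])
snap('wrist','w3')
E
```

```text
time_s: 3.25
position: [0.4906, -0.3587, 0.0333]
tool_rot: [[0.681, 0.732, 0.002], [0.732, -0.681, -0.002], [0.0, 0.003, -1.0]]
wrist_force: [0.4, -0.1, 0.5]
gripper_width: 1.003
[ 0.49055992 -0.358668    0.03329694] [[ 6.81280934e-01  7.32019156e-01  2.05986797e-03]
 [ 7.32021997e-01 -6.81279301e-01 -1.52009745e-03]
 [ 2.90604963e-04  2.54348208e-03 -9.99996723e-01]] [ 0.00058073  0.00213424  0.00756813 -0.00079568 -0.00118739 -0.0006742 ]
```

View pics/w3.png

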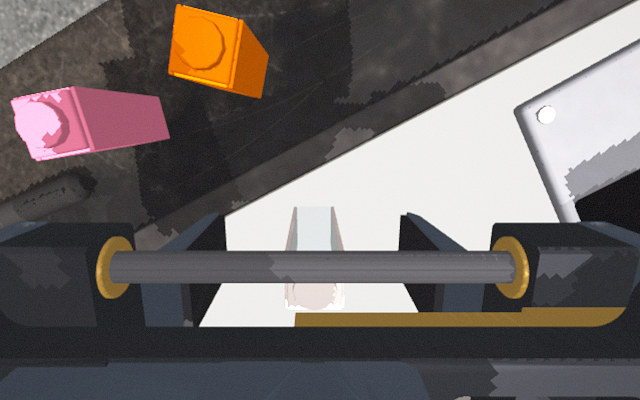

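The cell stands centred between the fingers at (315,260), with the clear face toward the camera and the frosted sides toward the jaws. I'll grip it.

```bash
python3 -m jog '[{"jaw":0.4,"dp":[0,0,0],"delta_rot":[0,0,0]},{"jaw":0.8,"dp":[0,0,0],"delta_rot":[0,0,0]},{"jaw":0.8,"dp":[0,0,0],"delta_rot":[0,0,0]},{"jaw":0.8,"dp":[0,0,0],"delta_rot":[0,0,0]},{"jaw":0.8,"dp":[0,0,0],"delta_rot":[0,0,0]},{"jaw":0.8,"dp":[0,0,0],"delta_rot":[0,0,0]}]' 15
```

```text
time_s: 4.05
position: [0.4898, -0.3581, 0.0319]
tool_rot: [[0.681, 0.732, 0.0], [0.732, -0.681, 0.0], [0.0, -0.0, -1.0]]
wrist_force: [0.3, -0.1, -0.3]
gripper_width: 0.374
```

```bash
python3 -m jog '[{"jaw":0.9,"dp":[0,0,0],"delta_rot":[0,0,0]},{"jaw":0.9,"dp":[0,0,0],"delta_rot":[0,0,0]},{"jaw":0.9,"dp":[0,0,0],"delta_rot":[0,0,0]}]' 15
```

```text
time_s: 4.42
position: [0.4898, -0.3581, 0.032]
tool_rot: [[0.681, 0.732, 0.0], [0.732, -0.681, 0.0], [0.0, 0.0, -1.0]]
wrist_force: [0.5, 1.0, -0.3]
gripper_width: 0.261
```

```bash
python3 -m jog '[{"jaw":0.9,"dp":[0,0,0.03],"delta_rot":[0,0,0]},{"jaw":0.9,"dp":[0,0,0.05],"delta_rot":[0,0,0]},{"jaw":0.9,"dp":[0.0126,0.0216,0.03],"delta_rot":[0,0,-0.1504]},{"jaw":0.9,"dp":[0.0126,0.0216,0.028],"delta_rot":[0,0,-0.1504]},{"jaw":0.9,"dp":[0.0126,0.0216,0],"delta_rot":[0,0,-0.1504]},{"jaw":0.9,"dp":[0.0126,0.0216,0],"delta_rot":[0,0,-0.1504]},{"jaw":0.9,"dp":[0.0126,0.0216,0],"delta_rot":[0,0,-0.1504]},{"jaw":0.9,"dp":[0.0126,0.0216,0],"delta_rot":[0,0,-0.1504]},{"jaw":0.9,"dp":[0.0126,0.0216,0],"delta_rot":[0,0,-0.1504]},{"jaw":0.9,"dp":[0,0,0],"delta_rot":[0,0,0]},{"jaw":0.9,"dp":[0,0,0],"delta_rot":[0,0,0]},{"jaw":0.9,"dp":[0,0,0],"delta_rot":[0,0,0]}]' 15
python3 - <<'E'
from h import *
snap('wrist','w4'); snap('scene','s4')
s=bot.state(); print(s['position'],s['tool_rot'],s['joint_vel'],s['gripper_width'])
E
```

```text
time_s: 5.92
position: [0.5775, -0.2077, 0.1699]
tool_rot: [[0.973, -0.23, -0.0], [-0.23, -0.973, -0.0], [-0.0, 0.0, -1.0]]
wrist_force: [-0.2, 0.7, 0.3]
gripper_width: 0.264
[ 0.57760931 -0.20757725  0.16998489] [[ 9.73175967e-01 -2.30062011e-01 -8.88956671e-05]
 [-2.30062022e-01 -9.73175958e-01 -1.46875260e-04]
 [-5.27207083e-05  1.63386990e-04 -9.99999985e-01]] [ 0.00203101 -0.00046625 -0.00052191 -0.00024293 -0.00175894  0.00355599] 0.26301259110102215
```

View pics/w4.png

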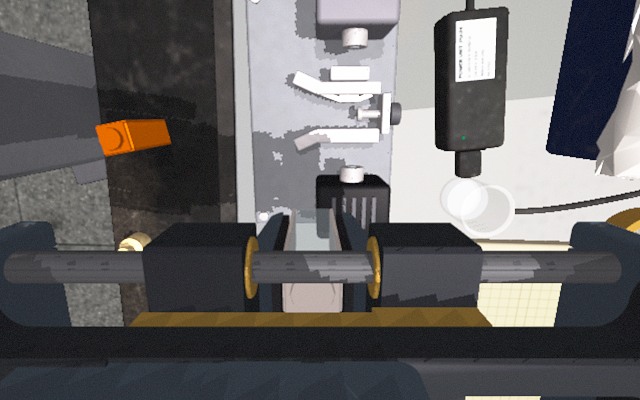

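View pics/s4.png

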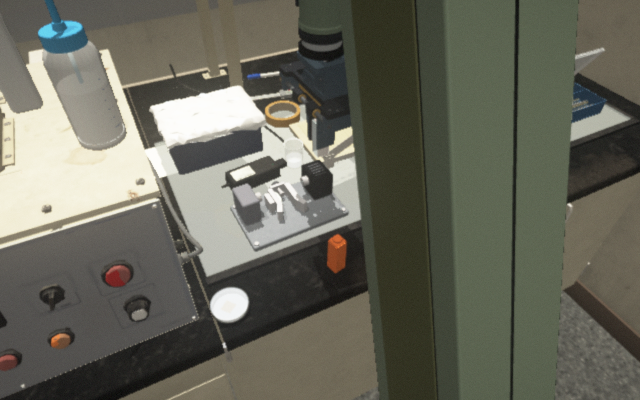

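The cell is held, and the wrist picture shows the whole channel (cheeks at about (300,80) and (305,142), stop at about (385,112)). I'll enlarge it.

Run:
```python
from h import *
crop('w4',240,20,410,200,3.3,'w4a'); crop('w4',285,55,405,160,6.6,'w4b')
```

```text
(no output)
```

View pics/w4a.png

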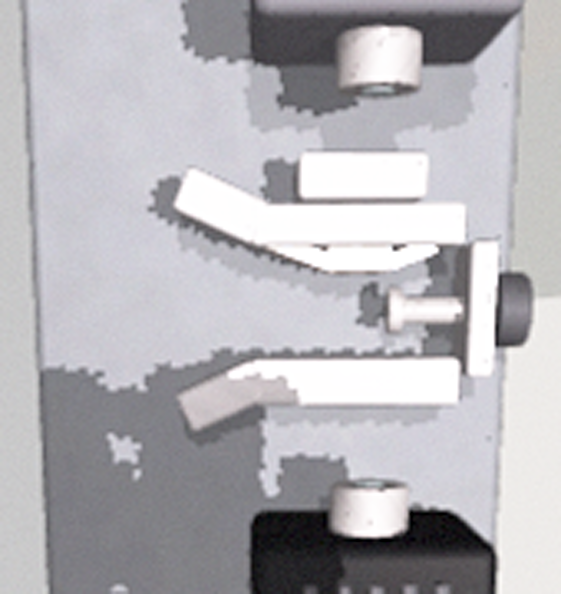

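View pics/w4b.png

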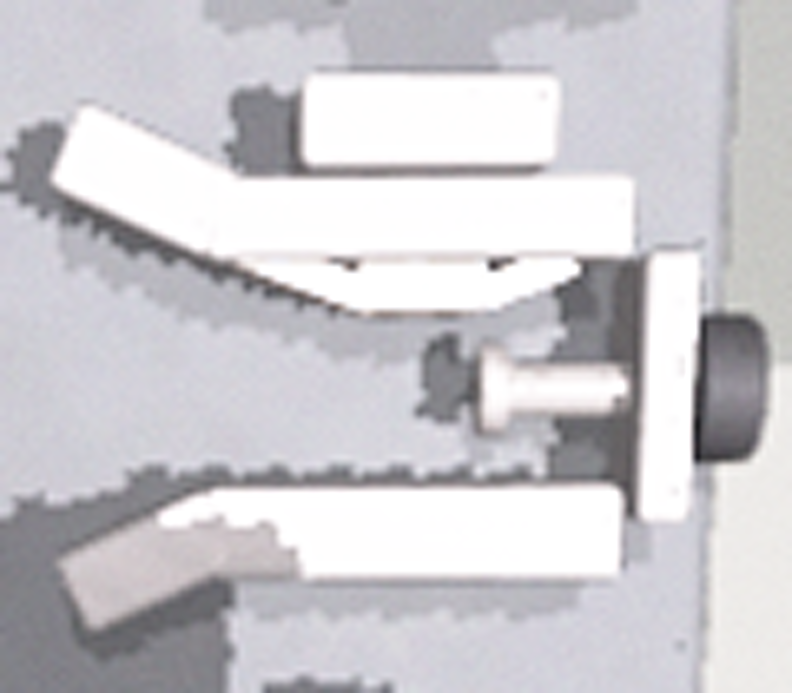

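```bash
cat > hold.py <<'E'
from h import *
c=load('w4'); f=lambda u,v:(285+u/6.6,55+v/6.6)
g=lambda u,v,z:onz(c,*f(u,v),z)
pl=[g(215,487,.038),g(400,485,.038),g(622,483,.038)]; sh=[g(245,257,.038),g(440,257,.038),g(632,256,.038)]
for a in(pl,sh):print(np.round(a,4),np.degrees(np.arctan2(*(a[2]-a[0])[[1,0]])))
h=lambda u,v,z:onz(c,240+u/3.3,20+v/3.3,z)
L=[h(30,150,.012),h(48,560,.012)];R=[h(517,120,.012),h(497,500,.012)]
for a in(L,R):print(np.round(a,4),90+np.degrees(np.arctan2(*(a[1]-a[0])[[1,0]])))
# bracket front top edge x=50,z=.036 ; ends y=+-17
b=[g(645,253,.036),g(640,518,.036)];print('br',np.round(b,4),90+np.degrees(np.arctan2(*(b[1]-b[0])[[1,0]])))
y=np.radians(-12.9)
for yaw in(-12.6,-12.9,-13.2):
  y=np.radians(yaw);X=np.array([np.cos(y),np.sin(y)]);Y=np.array([-X[1],X[0]])
  print(yaw,'oy',np.mean([p[:2]@Y for p in pl])+.012,np.mean([p[:2]@Y for p in sh])-.016,np.mean([p[:2]@Y for p in b]),
   'ox',np.mean([p[:2]@X for p in L])+.066,np.mean([p[:2]@X for p in R])-.066,pl[2][:2]@X-.048,sh[2][:2]@X-.048,np.mean([p[:2]@X for p in b])-.05,'tip',g(480,392,.026)[:2]@X)
E
python3 hold.py
```

```text
[[ 0.5942 -0.1561  0.038 ]
 [ 0.618  -0.1614  0.038 ]
 [ 0.6466 -0.1679  0.038 ]] -12.717587037820199
[[ 0.6045 -0.1286  0.038 ]
 [ 0.629  -0.1344  0.038 ]
 [ 0.6532 -0.14    0.038 ]] -13.132241453098052
[[ 0.5466 -0.0879  0.012 ]
 [ 0.5204 -0.2002  0.012 ]] -13.096068150259242
[[ 0.6783 -0.1111  0.012 ]
 [ 0.6544 -0.2132  0.012 ]] -13.142081250473183
br [[ 0.6553 -0.14    0.036 ]
 [ 0.6485 -0.1731  0.036 ]] -11.597694231260306
-12.6 oy -0.010743730288325964 -0.009903316933715382 -0.010564594047646796 ox 0.6180903223629008 0.6196665469219425 0.6196732091515427 0.6199647263375591 0.620320121094469 tip 0.6502431385235847
-12.9 oy -0.007392450739992069 -0.0065363348537869695 -0.007054677321282086 ox 0.6182095220877872 0.6197244639407287 0.6197834807498116 0.6199247504817893 0.6203662483444312 tip 0.6502912293202294
-13.2 oy -0.004040639537825158 -0.003169612225019146 -0.0035445671873750506 ox 0.6183135827096788 0.6197635814769447 0.6198754447266273 0.6198664631315854 0.6203939971650622 tip 0.6503214920543302
```

Run:
```python
from h import *
crop('w4',260,200,370,325,5.5,'w4d')
```

```text
(no output)
```

View pics/w4d.png

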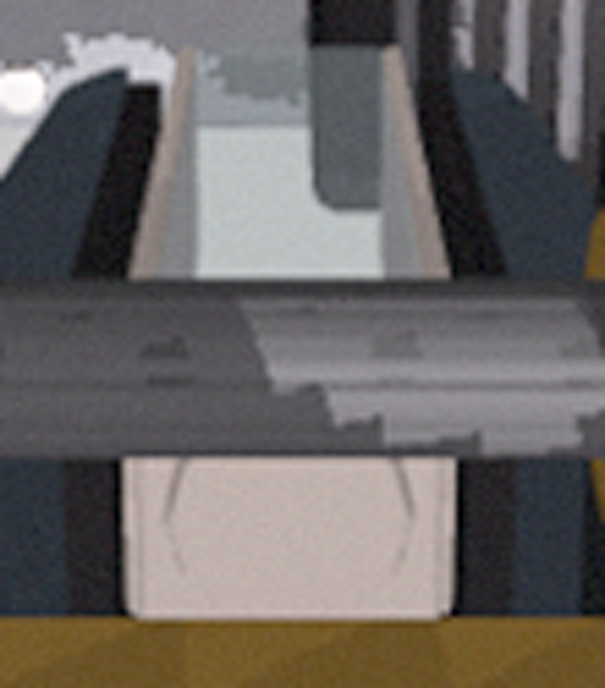

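Run:
```python
from h import *
c=load('w4')
R=np.array([[.9732,-.2301],[-.2301,-.9732]]);t=np.array([.5776,-.2077])
for z in(.137,.138,.139):
  a=onz(c,260+185/5.5,200+48/5.5,z);b=onz(c,260+393/5.5,200+48/5.5,z)
  print(z,R.T@(a[:2]-t)*1000,R.T@(b[:2]-t)*1000)
y=np.radians(-13.0);X=np.array([np.cos(y),np.sin(y)]);Y=np.array([-X[1],X[0]])
O=.6196*X-.0058*Y; print('O',O,'X',X)
m=O-.043*X; print('mouth',m, m-t)
```

```text
0.137 [-11.86609231  -8.91380801] [11.62579656 -8.93191858]
0.138 [-11.80928991  -9.18770514] [11.56765927 -9.2057271 ]
0.139 [-11.75248751  -9.46160227] [11.50952198 -9.47953562]
O [ 0.60241498 -0.14503102] X [ 0.97437006 -0.22495105]
mouth [ 0.56051706 -0.13535812] [-0.01708294  0.07234188]
```

Run:
```python
from h import *
c=load('w4')
R=np.array([[.9732,-.2301],[-.2301,-.9732]]);t=np.array([.5776,-.2077])
for z in(.210,.214,.218):
  a=onz(c,260+128/5.5,200+617/5.5,z);b=onz(c,260+452/5.5,200+617/5.5,z)
  print(z,R.T@(a[:2]-t)*1000,R.T@(b[:2]-t)*1000)
E=np.array(c['extrinsics']);print(np.round(E,4))
crop('s4',295,110,350,165,11,'s4c')
```

```text
0.21 [-12.75719029  17.34938227] [12.65382296 17.32247881]
0.214 [-12.37660875  14.84547886] [12.2607663  14.81939448]
0.218 [-11.99602722  12.34157545] [11.86770964 12.31631014]
[[ 9.733e-01 -2.229e-01 -5.500e-02  5.923e-01]
 [-2.296e-01 -9.458e-01 -2.298e-01 -1.445e-01]
 [-8.000e-04  2.363e-01 -9.717e-01  3.414e-01]
 [ 0.000e+00  0.000e+00  0.000e+00  1.000e+00]]
```

View pics/s4c.png

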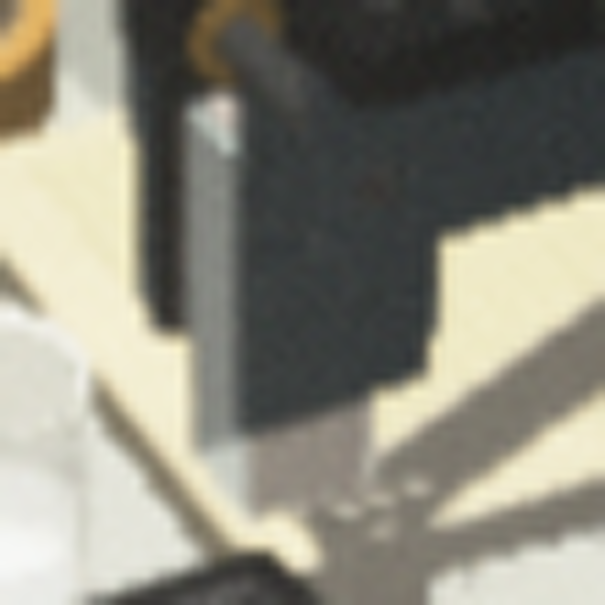

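Run:
```python
from h import *
S=load('s4');c=load('w4')
R=np.array([[.9732,-.2301],[-.2301,-.9732]]);t=np.array([.5776,-.2077])
for z in(.136,.138,.14):
  print(z,R.T@(onz(S,295+247/11,110+510/11,z)[:2]-t)*1000,R.T@(onz(S,295+365/11,110+480/11,z)[:2]-t)*1000)
x,r=tri([(S,295+247/11,110+510/11),(c,260+185/5.5,200+48/5.5)]);print(x,R.T@(x[:2]-t)*1000,r)
# where finger tips corners: TCP plane z .17, pad side y=-16
```

```text
0.136 [-0.5217992  -6.86913346] [-2.7971932  15.35695961]
0.138 [-2.74354654 -8.07450243] [-5.0103734  14.06790667]
0.14 [-4.96529389 -9.27987139] [-7.22355361 12.77885374]
[ 0.56945729 -0.19350118  0.14562743] [-11.19163793 -11.94465294] [array([ 0.3, -0.1]), array([ 0.3, -1.1])]
```

```bash
python3 -m jog '[{"jaw":0.9,"dp":[-0.0165,0.037,0],"delta_rot":[0,0,0.005]},{"jaw":0.9,"dp":[0,0.0377,-0.02],"delta_rot":[0,0,0]},{"jaw":0.9,"dp":[0,0,-0.03],"delta_rot":[0,0,0]},{"jaw":0.9,"dp":[0,0,-0.04],"delta_rot":[0,0,0]},{"jaw":0.9,"dp":[0,0,-0.022],"delta_rot":[0,0,0]},{"jaw":0.9,"dp":[0,0,0],"delta_rot":[0,0,0]},{"jaw":0.9,"dp":[0,0,0],"delta_rot":[0,0,0]},{"jaw":0.9,"dp":[0,0,0],"delta_rot":[0,0,0]}]' 15
python3 - <<'E'
from h import *
snap('wrist','w5'); snap('top','t5'); snap('scene','s5')
s=bot.state(); print(s['position'],s['tool_rot'],s['joint_vel'],s['gripper_width'],s['wrist_force'])
crop('w5',240,150,400,270,5,'w5a');crop('s5',225,120,345,220,6.5,'s5a');
E
```

```text
time_s: 7.02
position: [0.5624, -0.1326, 0.0594]
tool_rot: [[0.974, -0.225, 0.003], [-0.225, -0.974, -0.001], [0.003, 0.0, -1.0]]
wrist_force: [-0.6, -0.5, -1.1]
gripper_width: 0.263
[ 0.56195969 -0.13237153  0.05884043] [[ 9.74418725e-01 -2.24733883e-01  1.68242665e-03]
 [-2.24733464e-01 -9.74420176e-01 -4.36733658e-04]
 [ 1.73753932e-03  4.74638858e-05 -9.99998489e-01]] [-0.00114368  0.00184079  0.00640061 -0.0002847   0.00015855 -0.0002956 ] 0.26166313523410467 [ 0.41244656 -0.55561942 -0.14019041]
```

View pics/w5.png

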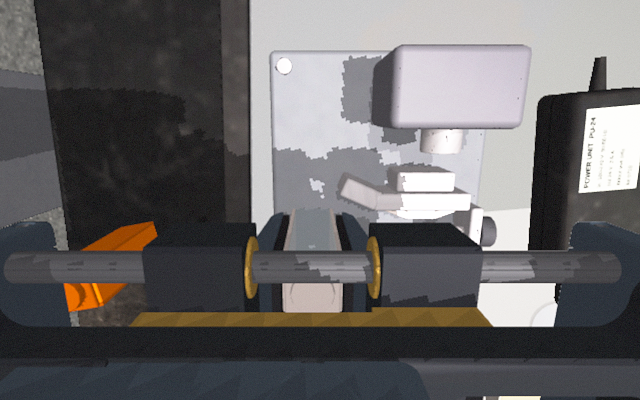

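View pics/w5a.png

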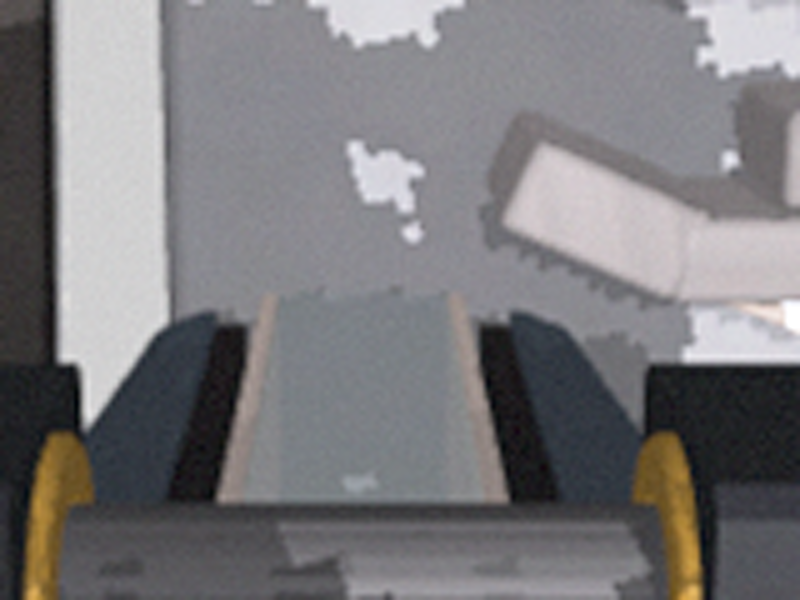

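View pics/s5a.png

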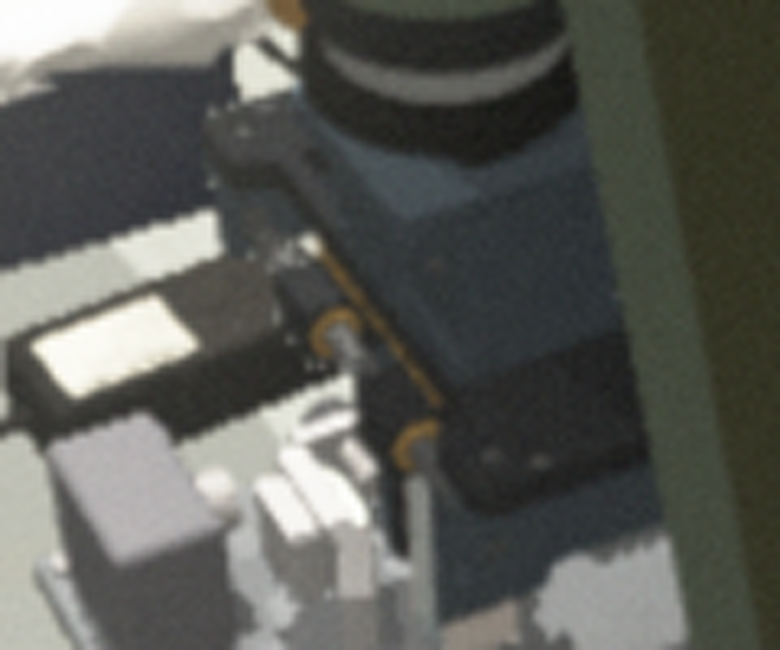

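Run:
```python
from h import *
c=load('w5')
y=np.radians(-13.0);X=np.array([np.cos(y),np.sin(y)]);Y=np.array([-X[1],X[0]]);O=np.array([.602415,-.145031])
g=lambda u,v,z:(lambda p:np.round(np.array([(p[:2]-O)@X,(p[:2]-O)@Y])*1000,2))(onz(c,240+u/5,150+v/5,z))
print('rail y16',g(700,300,.038),g(790,300,.038),'cheek tip',g(503,222,.038),'junct',g(680,298,.038))
print('plate left edge',g(172,290,.012),g(165,50,.012))
for z in(.026,.028,.03):print('cell edge',g(265,293,z),g(462,291,z))
print('tcp',g(0,0,.01)*0,(np.array([.5624,-.1326])-O)@X,(np.array([.5624,-.1326])-O)@Y)
```

```text
rail y16 [-2.13 14.39] [ 8.44 14.39] cheek tip [-25.45  23.79] junct [-4.49 14.64]
plate left edge [-66.98   8.58] [-67.05  40.52]
cell edge [-53.84  11.99] [-29.32  12.24]
cell edge [-53.73  12.53] [-29.45  12.78]
cell edge [-53.62  13.08] [-29.58  13.32]
tcp [-0.  0.] -0.041785784698929795 0.0031109778357754944
```

```bash
python3 -m jog '[{"jaw":0.9,"dp":[0,0,-0.007],"delta_rot":[0,0,0]},{"jaw":0.9,"dp":[0,0,-0.004],"delta_rot":[0,0,0]},{"jaw":0.9,"dp":[0,0,0],"delta_rot":[0,0,0]},{"jaw":0.9,"dp":[0,0,0],"delta_rot":[0,0,0]}]' 15; python3 -m jog '[{"jaw":0.9,"dp":[0,0,-0.0015],"delta_rot":[0,0,0]},{"jaw":0.9,"dp":[0,0,0],"delta_rot":[0,0,0]}]'
```

```text
time_s: 7.68
position: [0.5615, -0.1322, 0.0469]
tool_rot: [[0.974, -0.225, 0.0], [-0.225, -0.974, -0.0], [0.0, 0.0, -1.0]]
wrist_force: [-0.2, 0.0, -0.8]
gripper_width: 0.262
time_s: 7.92
position: [0.5614, -0.1322, 0.0454]
tool_rot: [[0.974, -0.225, -0.0], [-0.225, -0.974, -0.0], [-0.0, 0.0, -1.0]]
wrist_force: [-0.0, -0.8, -0.6]
gripper_width: 0.265
```

```bash
python3 -m jog '[{"jaw":0.9,"dp":[0,0,-0.001],"delta_rot":[0,0,0]},{"jaw":0.9,"dp":[0,0,0],"delta_rot":[0,0,0]}]'; python3 -m jog '[{"jaw":0.9,"dp":[0,0,-0.0005],"delta_rot":[0,0,0]},{"jaw":0.9,"dp":[0,0,0],"delta_rot":[0,0,0]}]'
```

```text
time_s: 8.18
position: [0.5614, -0.1322, 0.0444]
tool_rot: [[0.974, -0.225, -0.0], [-0.225, -0.974, 0.0], [-0.0, 0.0, -1.0]]
wrist_force: [-0.1, -0.2, -0.6]
gripper_width: 0.265
time_s: 8.43
position: [0.5615, -0.1322, 0.044]
tool_rot: [[0.974, -0.225, 0.0], [-0.225, -0.974, -0.0], [0.0, 0.0, -1.0]]
wrist_force: [0.6, 0.1, -0.5]
gripper_width: 0.261
```

```bash
for i in 1 ; do python3 -m jog '[{"jaw":0.9,"dp":[0,0,-0.0004],"delta_rot":[0,0,0]},{"jaw":0.9,"dp":[0,0,0],"delta_rot":[0,0,0]}]' | grep -E "pos|force"; done; python3 -m jog '[{"jaw":0.9,"dp":[0,0,-0.0004],"delta_rot":[0,0,0]},{"jaw":0.9,"dp":[0,0,0],"delta_rot":[0,0,0]}]'| grep -E "pos|force"
```

```text
position: [0.5615, -0.1322, 0.0439]
wrist_force: [-1.2, 0.6, 3.9]
position: [0.5615, -0.1322, 0.0439]
wrist_force: [-1.4, 1.4, 5.6]
```

```bash
python3 -m jog '[{"jaw":0.9,"dp":[0,0,0.0007],"delta_rot":[0,0,0]},{"jaw":0.9,"dp":[0.0039,-0.0011,0],"delta_rot":[0,0,0]},{"jaw":0.9,"dp":[0.0039,-0.0011,0],"delta_rot":[0,0,0]},{"jaw":0.9,"dp":[0.0039,-0.001,0],"delta_rot":[0,0,0]},{"jaw":0.9,"dp":[0.0039,-0.001,0],"delta_rot":[0,0,0]},{"jaw":0.9,"dp":[0,0,0],"delta_rot":[0,0,0]}]'
cat > st.py <<'E'
from h import *
s=bot.state();y=np.radians(-13.0);X=np.array([np.cos(y),np.sin(y)]);Y=np.array([-X[1],X[0]]);O=np.array([.602415,-.145031])
d=np.array(s['position'])[:2]-O;f=np.array(s['wrist_force']);print('t',s['time_s'],'x,y mm',np.round([d@X*1e3,d@Y*1e3],2),'z',round(s['position'][2]*1e3,2),'Fx,Fy,Fz',np.round([f[:2]@X,f[:2]@Y,f[2]],2),'T',np.round(s['ft_torque'],2),round(s['gripper_width'],3))
E
python3 st.py
```

```text
time_s: 9.68
position: [0.573, -0.1352, 0.044]
tool_rot: [[0.974, -0.225, -0.01], [-0.225, -0.974, 0.003], [-0.01, -0.001, -1.0]]
wrist_force: [-11.2, 4.0, 13.3]
gripper_width: 0.262
t 9.675 x,y mm [-30.91   2.99] z 43.98 Fx,Fy,Fz [-11.81   1.36  13.33] T [ 0.58  2.07 -0.06] 0.262
```

```bash
python3 -m jog '[{"jaw":0.9,"dp":[0,0,0.001],"delta_rot":[0,0,0]},{"jaw":0.9,"dp":[0,0,0],"delta_rot":[0,0,0]},{"jaw":0.9,"dp":[0,0,0],"delta_rot":[0,0,0]}]';python3 st.py
python3 - <<'E'
from h import *
snap('wrist','w6');crop('w6',240,150,400,270,5,'w6a')
E
```

```text
time_s: 10.05
position: [0.5734, -0.1352, 0.044]
tool_rot: [[0.974, -0.225, -0.009], [-0.225, -0.974, 0.003], [-0.009, -0.001, -1.0]]
wrist_force: [-8.1, 3.3, 5.8]
gripper_width: 0.261
t 10.05 x,y mm [-30.5    3.09] z 43.97 Fx,Fy,Fz [-8.6   1.37  5.76] T [0.53 1.55 0.03] 0.261
```

View pics/w6a.png

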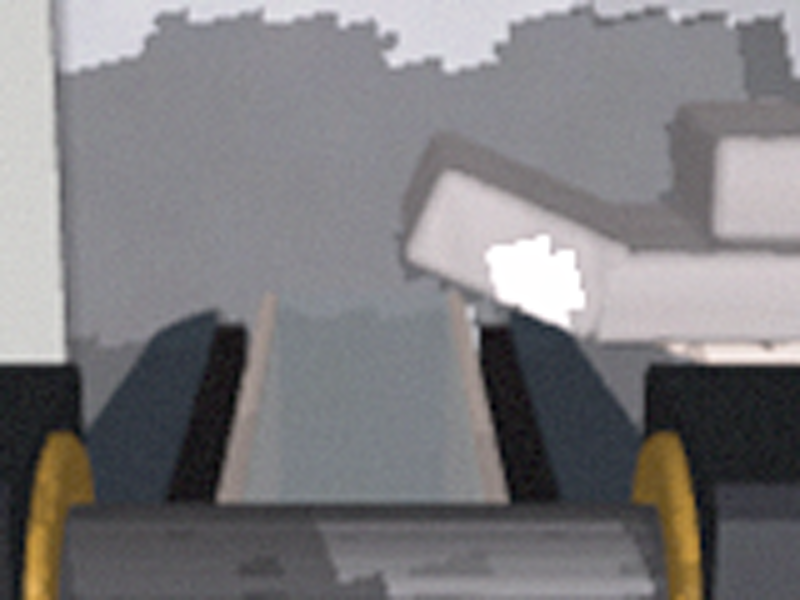

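```bash
python3 -m jog '[{"jaw":0.9,"dp":[0,0,0.0008],"delta_rot":[0,0,0]},{"jaw":0.9,"dp":[0,0,0],"delta_rot":[0,0,0]}]'>/dev/null;python3 st.py;  python3 -m jog '[{"jaw":0.9,"dp":[0,0,0.0004],"delta_rot":[0,0,0]},{"jaw":0.9,"dp":[0,0,0],"delta_rot":[0,0,0]}]';python3 st.py
```

```text
t 10.35 x,y mm [-30.39   3.14] z 44.02 Fx,Fy,Fz [-7.89  1.84  1.33] T [ 0.46  1.26 -0.03] 0.26
time_s: 10.6
position: [0.5735, -0.1351, 0.0441]
tool_rot: [[0.974, -0.225, -0.009], [-0.225, -0.974, 0.003], [-0.009, -0.001, -1.0]]
wrist_force: [-6.3, 3.1, -0.4]
gripper_width: 0.259
t 10.6 x,y mm [-30.38   3.15] z 44.1 Fx,Fy,Fz [-6.85  1.6  -0.42] T [ 0.46  1.1  -0.03] 0.259
```

```bash
python3 - <<'E'
from h import *
snap('scene','s7');crop('s7',225,120,345,220,6.5,'s7a');snap('wrist','w7');snap('top','t7');crop('t7',265,120,385,220,6.5,'t7a')
E
python3 st.py
```

```text
t 10.75 x,y mm [-30.39   3.1 ] z 44.08 Fx,Fy,Fz [-6.5   0.3  -0.84] T [ 0.49  1.1  -0.03] 0.265
```

View pics/s7a.png

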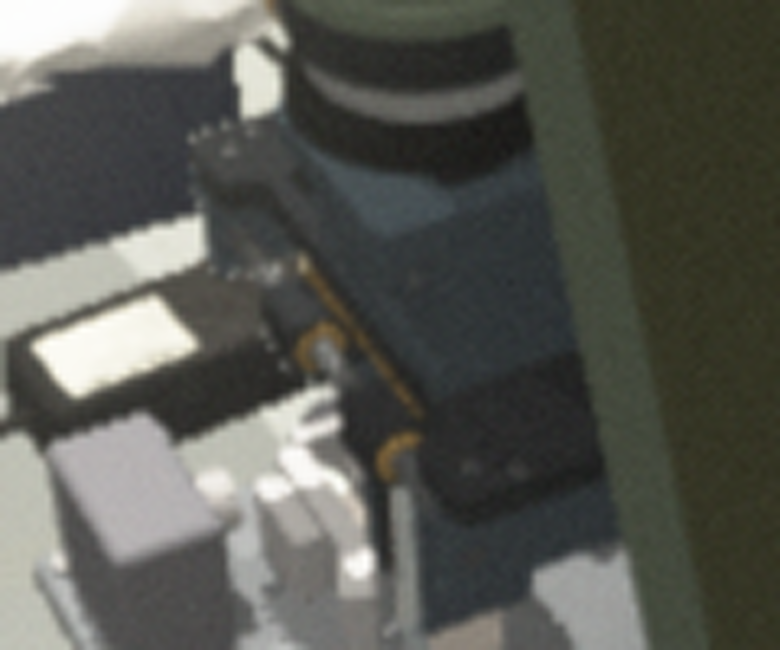

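View pics/w7.png

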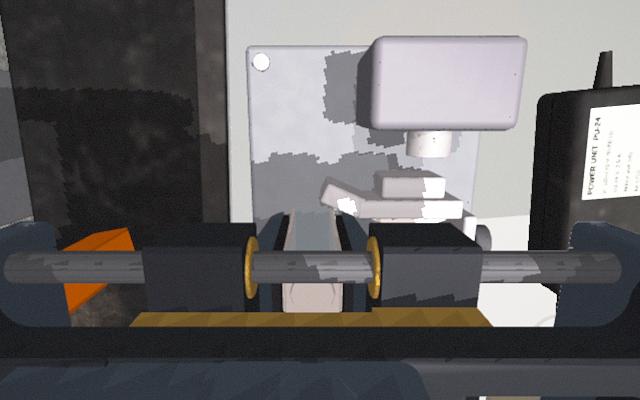

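View pics/t7a.png

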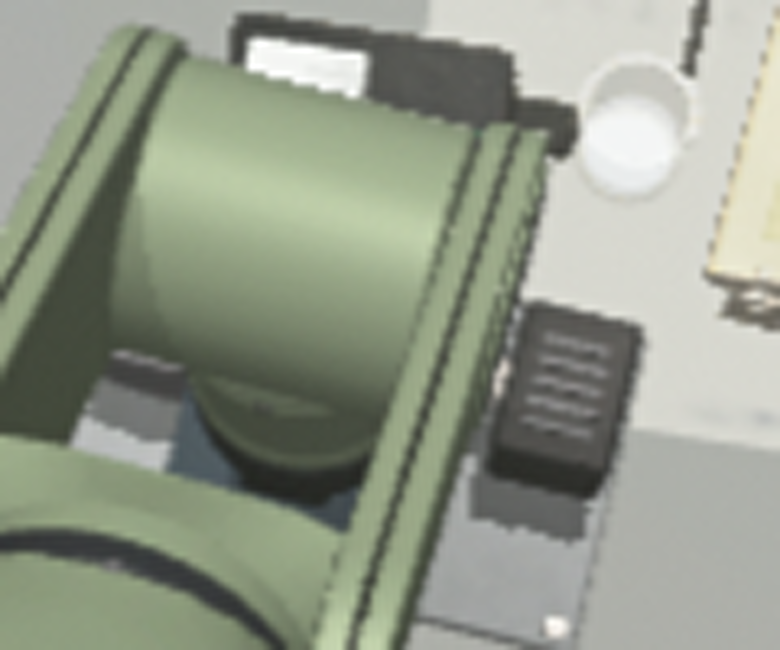

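```bash
python3 -m jog '[{"jaw":0.9,"dp":[0,0,0.001],"delta_rot":[0,0,0]},{"jaw":0.9,"dp":[0,0,0],"delta_rot":[0,0,0]}]'>/dev/null;python3 st.py;  python3 -m jog '[{"jaw":0.9,"dp":[0,0,0.001],"delta_rot":[0,0,0]},{"jaw":0.9,"dp":[0,0,0],"delta_rot":[0,0,0]}]' >/dev/null;python3 st.py
```

```text
t 11.0 x,y mm [-25.57   2.7 ] z 46.78 Fx,Fy,Fz [ 1.34  0.17 -0.81] T [-0.09 -0.04  0.02] 0.26
t 11.25 x,y mm [-25.92   2.67] z 48.27 Fx,Fy,Fz [-0.2  -0.74 -1.34] T [-0.03 -0.11  0.02] 0.265
```

Run:
```python
from h import *
S=load('s4');c=load('w4')
R=np.array([[.9732,-.2301],[-.2301,-.9732]]);t=np.array([.5776,-.2077])
for z in(.150,.155,.16,.165,.17,.175):
  print(z,[np.round(R.T@(onz(S,295+u/11,110+v/11,z)[:2]-t)*1000,1) for u,v in((245,437),(430,375),(247,510),(370,485))])
# finger tips in wrist view w4: tip of left finger
for z in(.16,.165,.17,.175): print(z,[np.round(R.T@(onz(c,260+u/5.5,200+v/5.5,z)[:2]-t)*1000,1) for u,v in((125,68),(160,82),(455,68),(415,82))])
```

```text
0.15 [array([ 1.8, -6.1]), array([ 2.2, 30.8]), array([-16.1, -15.3]), array([-19.9,   6.4])]
0.155 [array([-3.9, -9.2]), array([-3.5, 27.4]), array([-21.6, -18.3]), array([-25.4,   3.2])]
0.16 [array([ -9.6, -12.3]), array([-9.2, 23.9]), array([-27.2, -21.3]), array([-30.9,  -0. ])]
0.165 [array([-15.4, -15.4]), array([-15. ,  20.5]), array([-32.7, -24.3]), array([-36.4,  -3.3])]
0.17 [array([-21.1, -18.5]), array([-20.7,  17. ]), array([-38.3, -27.4]), array([-42. ,  -6.5])]
0.175 [array([-26.8, -21.6]), array([-26.4,  13.5]), array([-43.8, -30.4]), array([-47.5,  -9.7])]
0.16 [array([-16.6, -13.1]), array([-13.1, -11.7]), array([ 16.5, -13.2]), array([ 12.6, -11.7])]
0.165 [array([-16.2, -14.6]), array([-12.8, -13.1]), array([ 16.1, -14.6]), array([ 12.2, -13.2])]
0.17 [array([-15.7, -16. ]), array([-12.4, -14.6]), array([ 15.6, -16. ]), array([ 11.8, -14.6])]
0.175 [array([-15.3, -17.4]), array([-12.1, -16.1]), array([ 15.2, -17.4]), array([ 11.5, -16.1])]
```

```bash
python3 -m jog '[{"jaw":0.9,"dp":[0,0,-0.0025],"delta_rot":[0,0,0]},{"jaw":0.9,"dp":[0,0,0],"delta_rot":[0,0,0]},{"jaw":0.9,"dp":[0,0,0],"delta_rot":[0,0,0]}]'>/dev/null;python3 st.py
python3 - <<'E'
from h import *
snap('wrist','w8');crop('w8',240,150,400,270,5,'w8a')
E
```

```text
t 11.625 x,y mm [-26.21   2.69] z 45.74 Fx,Fy,Fz [ 0.57 -0.03  0.72] T [-0.12 -0.22 -0.  ] 0.26
```

View pics/w8a.png

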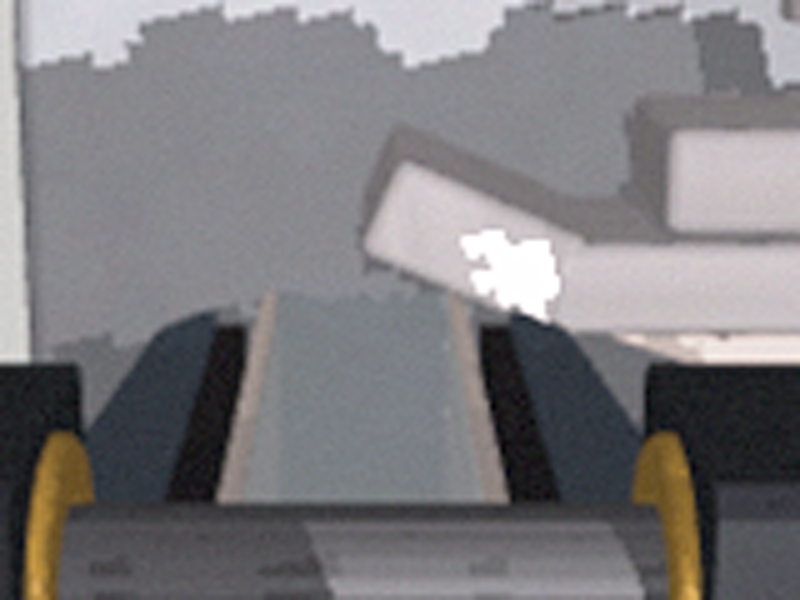

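Run:
```python
from h import *
c=load('w8')
y=np.radians(-13.0);X=np.array([np.cos(y),np.sin(y)]);Y=np.array([-X[1],X[0]]);O=np.array([.602415,-.145031])
g=lambda u,v,z:(lambda p:np.round(np.array([(p[:2]-O)@X,(p[:2]-O)@Y])*1000,2))(onz(c,240+u/5,150+v/5,z))
print('rail y16',g(600,332,.038),g(790,332,.038),'cheek tip',g(368,250,.038))
for z in(.012,.014,.016):print('cell edge',g(265,293,z),g(457,291,z))
```

```text
rail y16 [-0.24 14.13] [20.57 14.14] cheek tip [-25.67  23.38]
cell edge [-38.37  11.45] [-14.43  11.71]
cell edge [-38.26  11.99] [-14.55  12.26]
cell edge [-38.14  12.54] [-14.67  12.8 ]
```

```bash
python3 -m jog '[{"jaw":0.9,"dp":[0.0029,-0.0007,-0.0008],"delta_rot":[0,0,0]},{"jaw":0.9,"dp":[0.0029,-0.0007,0],"delta_rot":[0,0,0]},{"jaw":0.9,"dp":[0,0,0],"delta_rot":[0,0,0]}]'>/dev/null;python3 st.py;python3 -m jog '[{"jaw":0.9,"dp":[0.0029,-0.0007,0],"delta_rot":[0,0,0]},{"jaw":0.9,"dp":[0.0029,-0.0007,0],"delta_rot":[0,0,0]},{"jaw":0.9,"dp":[0,0,0],"delta_rot":[0,0,0]}]'>/dev/null;python3 st.py
```

```text
t 12.05 x,y mm [-24.9    2.73] z 45.21 Fx,Fy,Fz [-8.92 -0.02 11.41] T [ 0.25  1.6  -0.1 ] 0.263
t 12.425 x,y mm [-24.41   2.72] z 44.99 Fx,Fy,Fz [-21.02   0.04  19.62] T [ 0.74  3.55 -0.09] 0.259
```

```bash
python3 -m jog '[{"jaw":0.9,"dp":[-0.0087,0.002,0],"delta_rot":[0,0,0]},{"jaw":0.9,"dp":[0,0,0],"delta_rot":[0,0,0]}]'>/dev/null;python3 st.py;python3 -m jog '[{"jaw":0.9,"dp":[0,0,0.002],"delta_rot":[0,0,0]},{"jaw":0.9,"dp":[0,0,0],"delta_rot":[0,0,0]}]'>/dev/null;python3 st.py
python3 - <<'E'
from h import *
s=bot.state();print(s['tool_rot'])
snap('wrist','w9');crop('w9',240,190,390,330,5,'w9a');snap('scene','s9');crop('s9',260,150,345,220,9,'s9a')
E
```

```text
t 12.675 x,y mm [-25.33   2.67] z 45.36 Fx,Fy,Fz [-5.68 -0.66  8.79] T [ 0.17  0.73 -0.  ] 0.263
t 12.925 x,y mm [-23.06   2.59] z 46.58 Fx,Fy,Fz [ 0.03  0.52 -0.58] T [ 0.01 -0.06  0.04] 0.264
[[ 9.74442051e-01 -2.24637854e-01  7.23589133e-04]
 [-2.24637777e-01 -9.74442320e-01 -1.87533481e-04]
 [ 7.47222991e-04  2.01950557e-05 -9.99999721e-01]]
```

View pics/w9a.png

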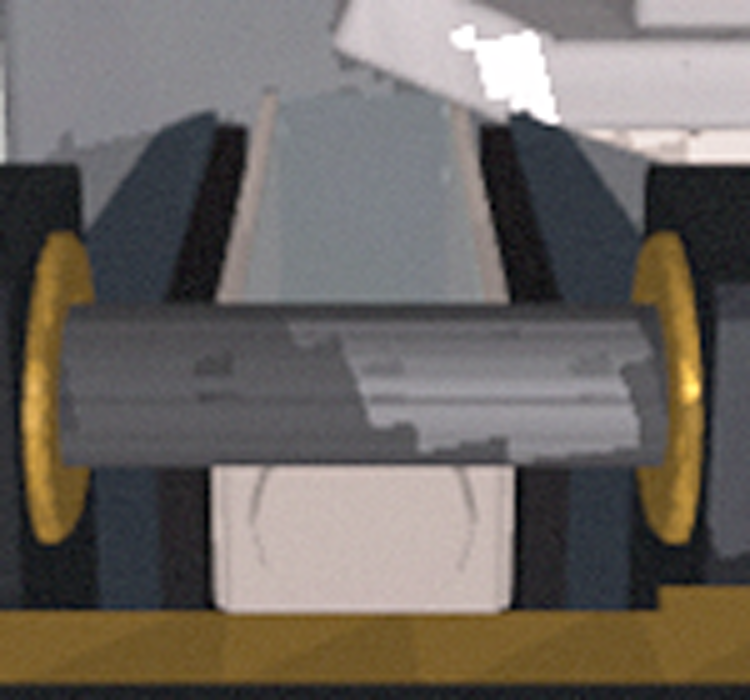

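View pics/s9a.png

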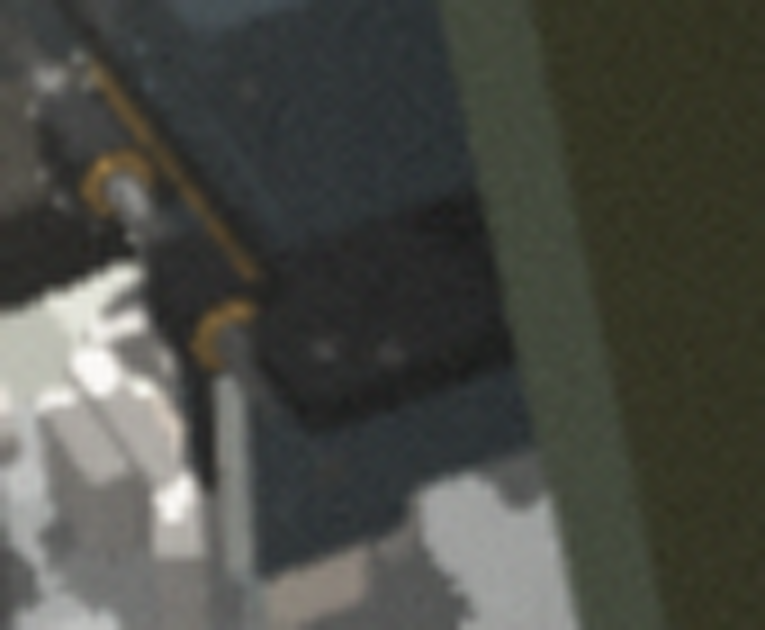

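```bash
python3 -m jog '[{"jaw":0.9,"dp":[0,0,-0.001],"delta_rot":[0,0,0]},{"jaw":0.9,"dp":[0,0,0],"delta_rot":[0,0,0]}]' 40 >/dev/null;python3 st.py;python3 -m jog '[{"jaw":0.9,"dp":[0,0,-0.0005],"delta_rot":[0,0,0]},{"jaw":0.9,"dp":[0,0,0],"delta_rot":[0,0,0]}]'>/dev/null;python3 st.py;python3 -m jog '[{"jaw":0.9,"dp":[0,0,-0.0005],"delta_rot":[0,0,0]},{"jaw":0.9,"dp":[0,0,0],"delta_rot":[0,0,0]}]'>/dev/null;python3 st.py
```

```text
t 13.275 x,y mm [-23.37   2.58] z 45.78 Fx,Fy,Fz [-0.07 -0.24  0.86] T [-0.02 -0.11 -0.03] 0.264
t 13.525 x,y mm [-23.35   2.58] z 45.63 Fx,Fy,Fz [-0.96  0.04  3.13] T [ 0.03 -0.05 -0.01] 0.261
t 13.775 x,y mm [-23.31   2.59] z 45.5 Fx,Fy,Fz [-2.07  0.21  5.9 ] T [-0.06  0.09 -0.06] 0.26
```

```bash
python3 -m jog '[{"jaw":0.66,"dp":[0,0,0],"delta_rot":[0,0,0]},{"jaw":0.66,"dp":[0,0,0],"delta_rot":[0,0,0]},{"jaw":0.66,"dp":[0,0,0],"delta_rot":[0,0,0]}]' >/dev/null;python3 st.py;python3 -m jog '[{"jaw":0.9,"dp":[0,0,0],"delta_rot":[0,0,0]},{"jaw":0.9,"dp":[0,0,0],"delta_rot":[0,0,0]},{"jaw":0.9,"dp":[0,0,0],"delta_rot":[0,0,0]}]' 40 >/dev/null;python3 st.py
python3 - <<'E'
from h import *
s=bot.state();print(s['tool_rot'][0])
snap('wrist','w10');crop('w10',240,190,390,330,5,'w10a')
E
```

```text
t 14.15 x,y mm [-26.54   2.59] z 45.48 Fx,Fy,Fz [-8.29 -0.13 11.75] T [ 0.21  1.22 -0.04] 0.338
t 14.525 x,y mm [-23.29   2.58] z 45.62 Fx,Fy,Fz [-2.71 -0.57  7.46] T [ 0.06  0.14 -0.02] 0.26
[ 0.97441714 -0.22474438  0.00109754]
```

View pics/w10a.png

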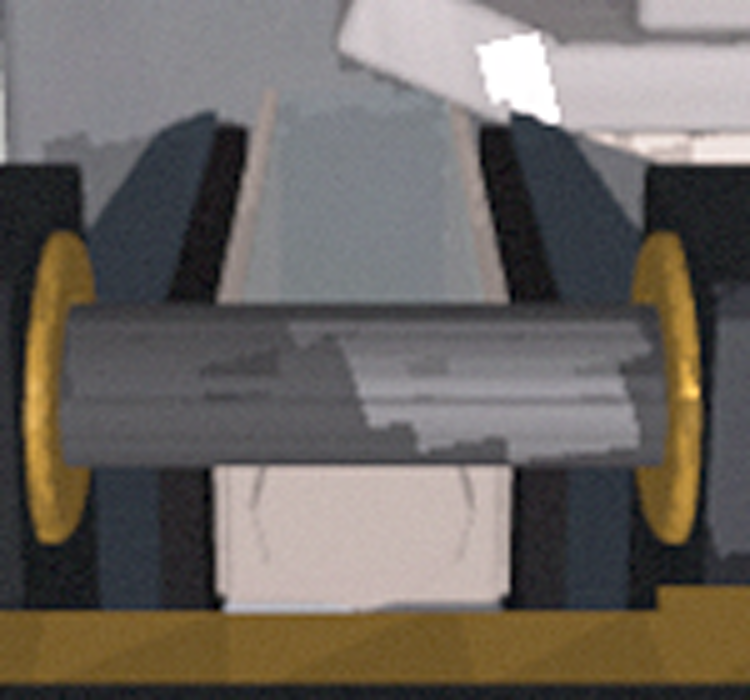

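Run:
```python
from h import *
a,b,c=load('w4'),load('w5'),load('w8')
y=np.radians(-13.0);X=np.array([np.cos(y),np.sin(y)]);Y=np.array([-X[1],X[0]]);O=np.array([.602415,-.145031])
def rep(o):
    x,r=tri(o);d=x[:2]-O;print(np.round([d@X*1e3,d@Y*1e3,x[2]*1e3],1),[list(q) for q in r])
w4=lambda u,v:(a,285+u/6.6,55+v/6.6)
w5=lambda u,v:(b,240+u/5,150+v/5)
w8=lambda u,v:(c,240+u/5,150+v/5)
rep([w4(52,182),w5(503,222)]);rep([w4(52,182),w8(367,250)]);rep([w4(52,182),w5(503,222),w8(367,250)])
# outer front corner of cheek
rep([w4(85,102),w5(540,142),w8(403,163)])
# spring box left front-top corner (w4b 300,165)/(w5?)/(w8 670,232)
rep([w4(302,163),w8(668,232)])
# plate corner screw head: w4? plate left edge x only
```

```text
[-26.   25.2  44.3] [[np.float64(0.0), np.float64(-0.0)], [np.float64(-0.0), np.float64(0.0)]]
[-25.9  25.1  45.2] [[np.float64(0.1), np.float64(-0.0)], [np.float64(-0.2), np.float64(0.0)]]
[-25.9  25.2  44.7] [[np.float64(0.1), np.float64(0.0)], [np.float64(0.1), np.float64(0.3)], [np.float64(-0.3), np.float64(-0.3)]]
[-22.   34.5  45.1] [[np.float64(-0.3), np.float64(0.1)], [np.float64(0.3), np.float64(0.1)], [np.float64(0.2), np.float64(-0.2)]]
[ 5.3 27.2 45.7] [[np.float64(0.0), np.float64(-0.0)], [np.float64(-0.1), np.float64(0.0)]]
```

The triangulated rail tops are at z≈45 mm (the text implies 38), so the leading finger has been catching on the rail, not the cell on the floor. I'll go back to the mouth, set the cell down, and regrip about 7 mm higher and centred in y.

```bash
python3 -m jog '[{"jaw":0.9,"dp":[0,0,0.003],"delta_rot":[0,0,0]},{"jaw":0.9,"dp":[0,0,0],"delta_rot":[0,0,0]},{"jaw":0.9,"dp":[-0.0097,0.0022,0],"delta_rot":[0,0,0]},{"jaw":0.9,"dp":[-0.0097,0.0022,0],"delta_rot":[0,0,0]},{"jaw":0.9,"dp":[0,0,-0.001],"delta_rot":[0,0,0]},{"jaw":0.9,"dp":[0,0,0],"delta_rot":[0,0,0]}]' 40 >/dev/null;python3 st.py;python3 -m jog '[{"jaw":0.9,"dp":[0,0,-0.001],"delta_rot":[0,0,0]},{"jaw":0.9,"dp":[0,0,0],"delta_rot":[0,0,0]}]'>/dev/null;python3 st.py
python3 - <<'E'
from h import *
c=snap('wrist','w11');crop('w11',240,190,390,330,5,'w11a')
E
```

```text
t 15.325 x,y mm [-43.44   2.53] z 46.82 Fx,Fy,Fz [-0.12 -0.03 -0.74] T [-0.08 -0.1  -0.01] 0.257
t 15.575 x,y mm [-43.34   2.53] z 45.69 Fx,Fy,Fz [-0.18 -0.11 -1.2 ] T [-0.03 -0.06  0.03] 0.264
```

View pics/w11a.png

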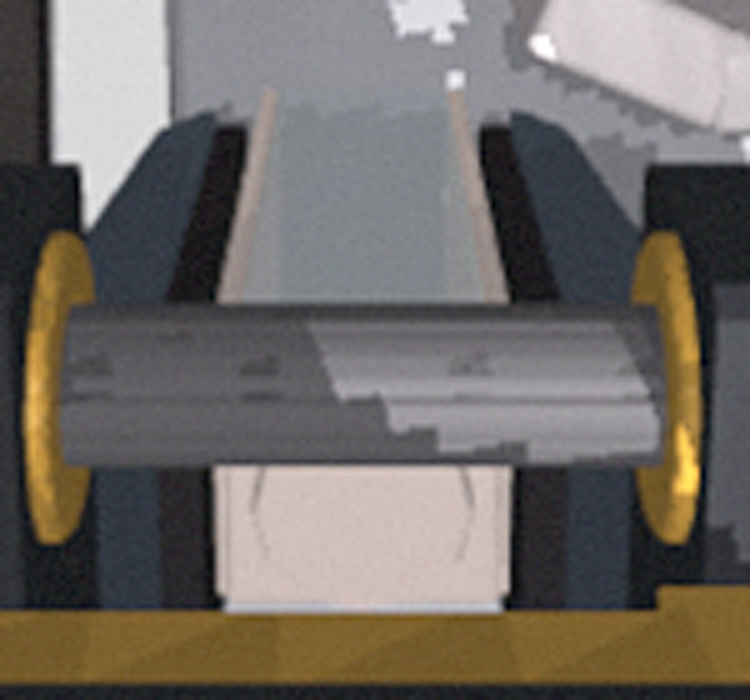

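```bash
python3 -m jog '[{"jaw":0.9,"dp":[0,0,-0.0005],"delta_rot":[0,0,0]},{"jaw":0.9,"dp":[0,0,0],"delta_rot":[0,0,0]}]'>/dev/null;python3 st.py;python3 -m jog '[{"jaw":0.9,"dp":[0,0,-0.0005],"delta_rot":[0,0,0]},{"jaw":0.9,"dp":[0,0,0],"delta_rot":[0,0,0]}]'>/dev/null;python3 st.py
```

```text
t 15.875 x,y mm [-43.33   2.53] z 45.65 Fx,Fy,Fz [-0.89 -0.49  2.68] T [-0.05  0.13  0.04] 0.259
t 16.125 x,y mm [-43.34   2.52] z 45.62 Fx,Fy,Fz [-1.98  0.08  6.16] T [ 0.09  0.33 -0.  ] 0.26
```

```bash
python3 -m jog '[{"jaw":0.9,"dp":[0,0,-0.0005],"delta_rot":[0,0,0]},{"jaw":0.9,"dp":[0,0,0],"delta_rot":[0,0,0]}]'>/dev/null;python3 st.py
```

```text
t 16.375 x,y mm [-43.35   2.5 ] z 45.59 Fx,Fy,Fz [-3.48  0.33  9.36] T [ 0.11  0.51 -0.01] 0.259
```

```bash
python3 -m jog '[{"jaw":0.66,"dp":[0,0,0.0013],"delta_rot":[0,0,0]},{"jaw":0.66,"dp":[0,0,0],"delta_rot":[0,0,0]},{"jaw":0.66,"dp":[-0.0003,-0.0012,0.004],"delta_rot":[0,0,0]},{"jaw":0.66,"dp":[-0.0003,-0.0012,0.0035],"delta_rot":[0,0,0]},{"jaw":0.9,"dp":[0,0,0],"delta_rot":[0,0,0]},{"jaw":0.9,"dp":[0,0,0],"delta_rot":[0,0,0]},{"jaw":0.9,"dp":[0,0,0],"delta_rot":[0,0,0]},{"jaw":0.9,"dp":[0,0,0],"delta_rot":[0,0,0]}]' 40;python3 st.py
python3 - <<'E'
from h import *
c=snap('wrist','w12');crop('w12',240,150,390,330,3.6,'w12a')
E
```

```text
time_s: 17.38
position: [0.5603, -0.1354, 0.0534]
tool_rot: [[0.974, -0.225, 0.001], [-0.225, -0.974, -0.0], [0.001, 0.0, -1.0]]
wrist_force: [0.7, -0.2, 4.7]
gripper_width: 0.259
t 17.375 x,y mm [-43.21  -0.07] z 53.43 Fx,Fy,Fz [ 0.68 -0.01  4.74] T [-0.2  -0.04 -0.05] 0.259
```

View pics/w12a.png

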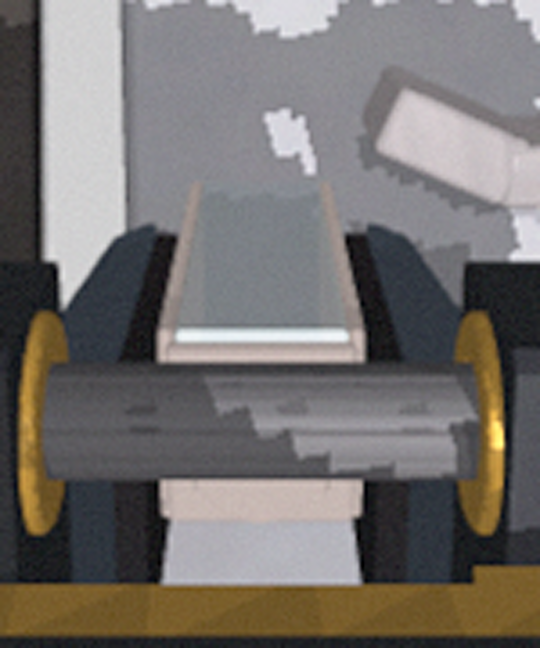

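```bash
python3 -m jog '[{"jaw":0.9,"dp":[0,0,0.0013],"delta_rot":[0,0,0]},{"jaw":0.9,"dp":[0,0,0],"delta_rot":[0,0,0]}]'>/dev/null;python3 st.py
python3 - <<'E'
from h import *
c=load('w12')
y=np.radians(-13.0);X=np.array([np.cos(y),np.sin(y)]);Y=np.array([-X[1],X[0]]);O=np.array([.602415,-.145031])
g=lambda u,v,z:(lambda p:np.round(np.array([(p[:2]-O)@X,(p[:2]-O)@Y])*1000,2))(onz(c,240+u/3.6,150+v/3.6,z))
for z in(.012,.014):print('cell edge',g(195,184,z),g(325,184,z))
print('cheek',g(375,145,.0447))
E
```

```text
t 17.675 x,y mm [-44.07   0.19] z 53.87 Fx,Fy,Fz [-0.38  0.77 -1.39] T [-0.05 -0.04  0.02] 0.259
cell edge [-55.01  11.56] [-31.77  11.57]
cell edge [-54.9   12.06] [-31.88  12.07]
cheek [-26.16  25.78]
```

```bash
python3 -m jog '[{"jaw":0.9,"dp":[0.005,-0.0002,0],"delta_rot":[0,0,0]},{"jaw":0.9,"dp":[0.005,-0.0002,0],"delta_rot":[0,0,0]},{"jaw":0.9,"dp":[0.005,-0.0011,0],"delta_rot":[0,0,0]},{"jaw":0.9,"dp":[0,0,0],"delta_rot":[0,0,0]}]'>/dev/null;python3 st.py;python3 -m jog '[{"jaw":0.9,"dp":[0.005,-0.0011,0],"delta_rot":[0,0,0]},{"jaw":0.9,"dp":[0.005,-0.0011,0],"delta_rot":[0,0,0]},{"jaw":0.9,"dp":[0,0,0],"delta_rot":[0,0,0]},{"jaw":0.9,"dp":[0,0,0],"delta_rot":[0,0,0]}]'>/dev/null;python3 st.py
```

```text
t 18.175 x,y mm [-28.05   1.96] z 54.3 Fx,Fy,Fz [-0.32 -0.62 -0.04] T [-0.03 -0.06 -0.02] 0.26
t 18.675 x,y mm [-18.24   1.73] z 54.29 Fx,Fy,Fz [ 0.78 -1.68 -1.56] T [-0.45 -0.   -0.  ] 0.261
```

```bash
python3 -m jog '[{"jaw":0.9,"dp":[0.0029,-0.0007,0],"delta_rot":[0,0,0]},{"jaw":0.9,"dp":[0.0029,-0.0007,0],"delta_rot":[0,0,0]},{"jaw":0.9,"dp":[0,0,0],"delta_rot":[0,0,0]}]'>/dev/null;python3 st.py;python3 -m jog '[{"jaw":0.9,"dp":[0.0029,-0.0007,0],"delta_rot":[0,0,0]},{"jaw":0.9,"dp":[0,0,0],"delta_rot":[0,0,0]}]'>/dev/null;python3 st.py
```

```text
t 19.05 x,y mm [-12.31   1.67] z 54.26 Fx,Fy,Fz [-1.01 -2.9  -2.17] T [-0.63  0.3   0.05] 0.261
t 19.3 x,y mm [-9.48  1.66] z 54.22 Fx,Fy,Fz [-1.81 -3.09 -1.28] T [-0.72  0.53 -0.  ] 0.261
```

```bash
python3 -m jog '[{"jaw":0.9,"dp":[0.0017,-0.0014,0],"delta_rot":[0,0,0]},{"jaw":0.9,"dp":[0,0,0],"delta_rot":[0,0,0]}]'>/dev/null;python3 st.py;python3 -m jog '[{"jaw":0.9,"dp":[0.0029,-0.0007,0],"delta_rot":[0,0,0]},{"jaw":0.9,"dp":[0,0,0],"delta_rot":[0,0,0]}]'>/dev/null;python3 st.py
```

```text
t 19.55 x,y mm [-7.24  0.98] z 54.37 Fx,Fy,Fz [-2.77 -3.36 -1.01] T [-0.55  0.49  0.02] 0.259
t 19.8 x,y mm [-4.08  0.88] z 54.38 Fx,Fy,Fz [-1.76 -3.52 -1.33] T [-0.62  0.47  0.03] 0.263
```

```bash
python3 -m jog '[{"jaw":0.9,"dp":[0.0029,-0.0008,0],"delta_rot":[0,0,0]},{"jaw":0.9,"dp":[0,0,0],"delta_rot":[0,0,0]}]'>/dev/null;python3 st.py;python3 -m jog '[{"jaw":0.9,"dp":[0.0029,-0.0008,0],"delta_rot":[0,0,0]},{"jaw":0.9,"dp":[0,0,0],"delta_rot":[0,0,0]}]'>/dev/null;python3 st.py;python3 -m jog '[{"jaw":0.9,"dp":[0.0029,-0.0008,0],"delta_rot":[0,0,0]},{"jaw":0.9,"dp":[0,0,0],"delta_rot":[0,0,0]}]'>/dev/null;python3 st.py
```

```text
t 20.05 x,y mm [-1.18  0.67] z 54.31 Fx,Fy,Fz [-1.93 -3.69 -1.42] T [-0.74  0.5   0.03] 0.263
t 20.3 x,y mm [2.33 0.49] z 54.5 Fx,Fy,Fz [-1.19 -4.99 -1.4 ] T [-0.9   0.39 -0.05] 0.259
t 20.55 x,y mm [5.55 0.46] z 54.64 Fx,Fy,Fz [-0.46 -4.78 -1.35] T [-0.93  0.16  0.  ] 0.261
```

```bash
python3 -m jog '[{"jaw":0.9,"dp":[0.0027,-0.0017,-0.0008],"delta_rot":[0,0,0]},{"jaw":0.9,"dp":[0,0,0],"delta_rot":[0,0,0]}]'>/dev/null;python3 st.py;python3 -m jog '[{"jaw":0.9,"dp":[0.0027,-0.0017,0],"delta_rot":[0,0,0]},{"jaw":0.9,"dp":[0,0,0],"delta_rot":[0,0,0]}]'>/dev/null;python3 st.py
```

```text
t 20.8 x,y mm [ 8.33 -0.47] z 53.69 Fx,Fy,Fz [-0.29 -4.12 -1.37] T [-0.82  0.16 -0.04] 0.259
t 21.05 x,y mm [11.01 -1.44] z 53.57 Fx,Fy,Fz [ 0.81 -3.29 -1.57] T [-0.72  0.1   0.01] 0.257
```

```bash
python3 -m jog '[{"jaw":0.9,"dp":[0.0019,-0.0009,0],"delta_rot":[0,0,0]},{"jaw":0.9,"dp":[0,0,0],"delta_rot":[0,0,0]}]'>/dev/null;python3 st.py;python3 -m jog '[{"jaw":0.9,"dp":[0.0019,-0.0005,0],"delta_rot":[0,0,0]},{"jaw":0.9,"dp":[0,0,0],"delta_rot":[0,0,0]}]'>/dev/null;python3 st.py;python3 -m jog '[{"jaw":0.9,"dp":[0.001,-0.0003,-0.0001],"delta_rot":[0,0,0]},{"jaw":0.9,"dp":[0,0,0],"delta_rot":[0,0,0]}]'>/dev/null;python3 st.py
```

```text
t 21.3 x,y mm [12.86 -1.89] z 53.56 Fx,Fy,Fz [-0.34 -2.69 -1.67] T [-0.72  0.21 -0.01] 0.263
t 21.55 x,y mm [14.83 -1.97] z 53.58 Fx,Fy,Fz [-1.67 -3.09 -0.8 ] T [-0.66  0.2  -0.01] 0.262
t 21.8 x,y mm [15.75 -2.08] z 53.47 Fx,Fy,Fz [-1.15 -3.34 -0.74] T [-0.65  0.19 -0.  ] 0.262
```

```bash
J='[{"jaw":0.9}]'; python3 -m jog '[{"jaw":0.9,"dp":[0.0008,-0.0002,0],"delta_rot":[0,0,0]},{"jaw":0.9,"dp":[0,0,0],"delta_rot":[0,0,0]}]'>/dev/null;python3 st.py;python3 -m jog '[{"jaw":0.9,"dp":[0.0008,-0.0002,0],"delta_rot":[0,0,0]},{"jaw":0.9,"dp":[0,0,0],"delta_rot":[0,0,0]}]'>/dev/null;python3 st.py;python3 -m jog '[{"jaw":0.9,"dp":[0.0008,-0.0002,0],"delta_rot":[0,0,0]},{"jaw":0.9,"dp":[0,0,0],"delta_rot":[0,0,0]}]'>/dev/null;python3 st.py
```

```text
t 22.05 x,y mm [16.56 -2.12] z 53.48 Fx,Fy,Fz [-0.51 -1.96  0.17] T [-0.61  0.23  0.01] 0.263
t 22.3 x,y mm [17.06 -2.13] z 53.48 Fx,Fy,Fz [-1.46 -2.85  0.26] T [-0.57  0.39 -0.04] 0.262
t 22.55 x,y mm [17.13 -2.1 ] z 53.49 Fx,Fy,Fz [-3.53 -2.75  2.46] T [-0.47  0.86  0.05] 0.261
```

```bash
python3 -m jog '[{"jaw":0.9,"dp":[-0.0001,-0.0006,0.0002],"delta_rot":[0,0,0]},{"jaw":0.9,"dp":[0,0,0],"delta_rot":[0,0,0]}]'>/dev/null;python3 st.py;python3 -m jog '[{"jaw":0.9,"dp":[-0.0001,-0.0006,0],"delta_rot":[0,0,0]},{"jaw":0.9,"dp":[0,0,0],"delta_rot":[0,0,0]}]'>/dev/null;python3 st.py
```

```text
t 22.8 x,y mm [17.14 -2.2 ] z 53.47 Fx,Fy,Fz [-4.96 -1.2   1.4 ] T [0.09 1.03 0.03] 0.257
t 23.05 x,y mm [17.14 -2.27] z 53.47 Fx,Fy,Fz [-6.01  0.42  1.28] T [0.38 0.92 0.08] 0.261
```

```bash
python3 -m jog '[{"jaw":0.9,"dp":[-0.0008,0.0002,0],"delta_rot":[0,0,0]},{"jaw":0.9,"dp":[0,0,0],"delta_rot":[0,0,0]}]'>/dev/null;python3 st.py
```

```text
t 23.3 x,y mm [17.08 -2.45] z 53.48 Fx,Fy,Fz [-3.7   2.22  0.73] T [0.6  0.65 0.01] 0.261
```

```bash
python3 -m jog '[{"jaw":0.7,"dp":[0,0,0],"delta_rot":[0,0,0]},{"jaw":0.66,"dp":[0,0,0],"delta_rot":[0,0,0]},{"jaw":0.6,"dp":[0,0,0],"delta_rot":[0,0,0]},{"jaw":0.6,"dp":[0,0,0],"delta_rot":[0,0,0]}]' 15 >/dev/null;python3 st.py
python3 - <<'E'
from h import *
c=snap('wrist','w13')
E
```

```text
t 23.8 x,y mm [17.93 -3.51] z 53.91 Fx,Fy,Fz [-0.46  1.3   0.74] T [-0.04 -0.1  -0.  ] 0.401
```

View pics/w13.png

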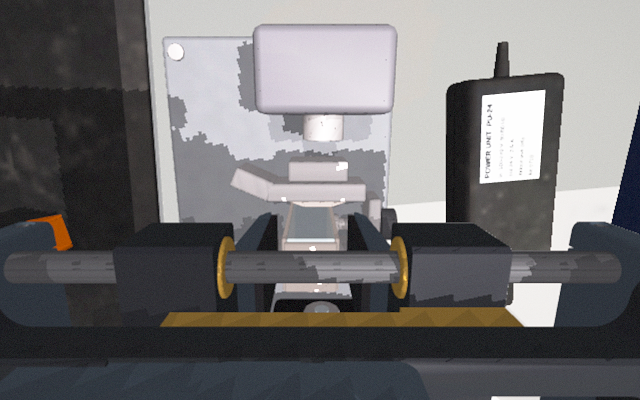

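```bash
python3 -m jog '[{"jaw":0.6,"dp":[0,0,0.01],"delta_rot":[0,0,0]},{"jaw":0.6,"dp":[0,0,0.02],"delta_rot":[0,0,0]},{"jaw":0.6,"dp":[0,0,0.04],"delta_rot":[0,0,0]},{"jaw":0.6,"dp":[0,0,0.05],"delta_rot":[0,0,0]},{"jaw":0.6,"dp":[-0.01,-0.032,0],"delta_rot":[0,0,0]},{"jaw":0.6,"dp":[-0.01,-0.032,0],"delta_rot":[0,0,0]},{"jaw":0.6,"dp":[0,0,0],"delta_rot":[0,0,0]},{"jaw":0.6,"dp":[0,0,0],"delta_rot":[0,0,0]},{"jaw":0.6,"dp":[0,0,0],"delta_rot":[0,0,0]}]' 15;python3 st.py
python3 - <<'E'
from h import *
c=snap('wrist','w14');crop('w14',220,50,400,180,4.4,'w14a')
E
```

```text
time_s: 24.98
position: [0.5989, -0.2153, 0.1738]
tool_rot: [[0.975, -0.224, 0.0], [-0.224, -0.975, 0.0], [0.0, -0.0, -1.0]]
wrist_force: [0.0, 0.2, -0.6]
gripper_width: 0.4
t 24.975 x,y mm [ 12.41 -69.22] z 173.78 Fx,Fy,Fz [-0.02  0.18 -0.58] T [ 0.02 -0.06 -0.  ] 0.4
```

View pics/w14.png

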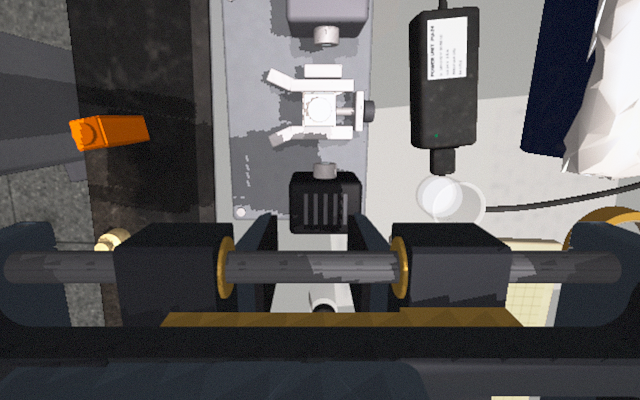

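View pics/w14a.png

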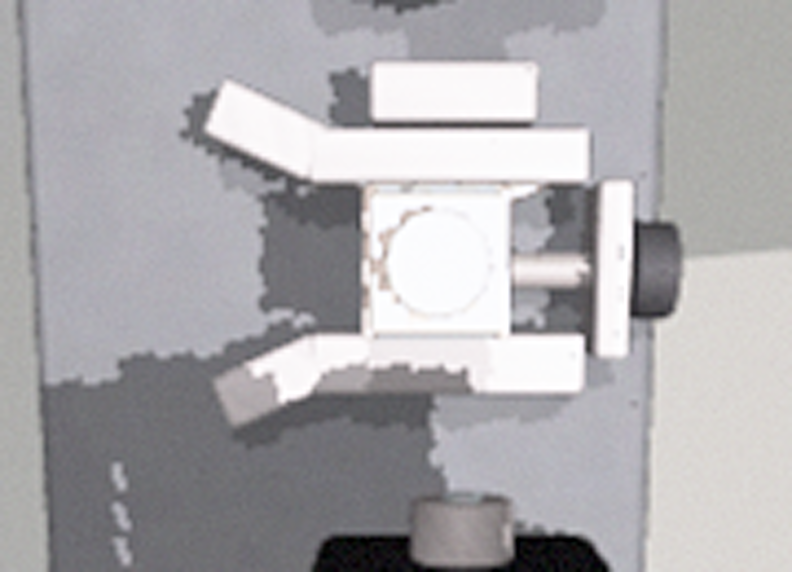

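Run:
```python
from h import *
c=load('w14')
y=np.radians(-13.0);X=np.array([np.cos(y),np.sin(y)]);Y=np.array([-X[1],X[0]]);O=np.array([.602415,-.145031])
g=lambda u,v,z:(lambda p:np.round(np.array([(p[:2]-O)@X,(p[:2]-O)@Y])*1000,2))(onz(c,220+u/4.4,50+v/4.4,z))
for z in(.084,.09):print(z,[g(u,v,z) for u,v in((364,186),(511,186),(511,335),(364,336))])
print('knob c',g(440,263,.092))
print('plain rail',g(330,335,.0447),g(580,337,.0447),'shoe rail',g(330,183,.0447),g(585,181,.0447),'bracket front',g(598,182,.043),g(594,355,.043))
```

```text
0.084 [array([ 5.09, 12.58]), array([29.58, 12.61]), array([ 30.01, -11.66]), array([  4.97, -11.87])]
0.09 [array([ 5.26, 12.19]), array([29.18, 12.22]), array([ 29.6, -11.5]), array([  5.13, -11.7 ])]
knob c [17.66  0.04]
plain rail [ -2.76 -12.8 ] [ 46.24 -13.11] shoe rail [-2.47 15.68] [46.36 16.12] bracket front [49.06 16.05] [ 49.3  -16.64]
```

Run:
```python
from h import *
snap('scene','s15');crop('s15',225,150,345,240,6.5,'s15a')
```

```text
(no output)
```

View pics/s15a.png

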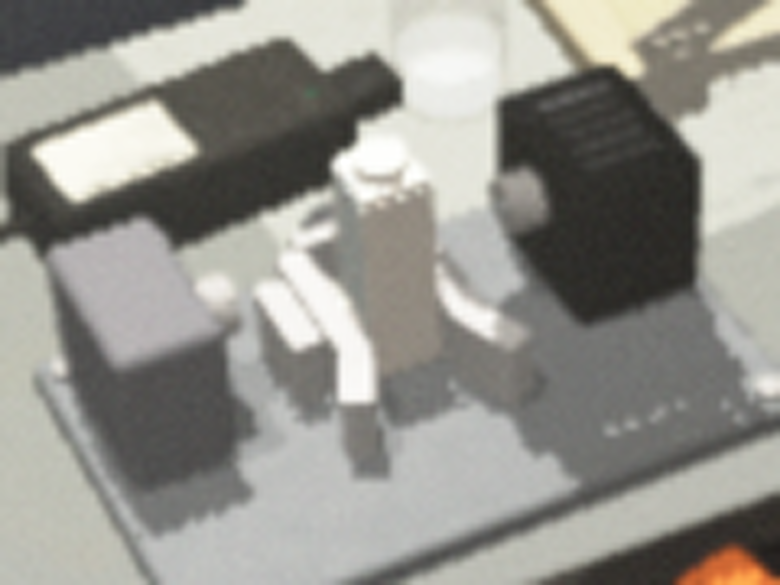

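```bash
python3 -c "
from rig import workorder; print(workorder.finish_job())"
```

```text
the job is handed in; nothing more can be done
None
```

The cell is in the holder, released and standing against the end stop, and the job is handed in (the last move ended at about 25 s of the 45 s). The hand-in gives no verdict, so what follows rests on my own checks.

**What I did:** I gripped the glass cell by its frosted sides and stood it at the mouth. I then slid it in past the shoe (about 3 N or less along the slide) until it stopped at about x 17.1 mm. Next I eased it against the plain rail, released it and lifted clear.

**What went wrong on the way:** The leading finger twice caught on the rail, with wrist forces up to about 21 N along the slide and 20 N upward. From the camera the rail tops are at about 45 mm, against 38 mm in the text. I went back to the mouth, set the cell down and regripped it about 8 mm higher, and the slide then ran freely.

**Last checks:**
- **End stop:** the push reached about 6 N (limit 10 N) and the cell did not move further. I backed off to about 4 N before releasing. The stop's tip is hidden under the cell from above, so the gap itself was not seen; contact was judged by feel. The camera puts the cell's centre at x about 17.5 mm, against 17.1 mm felt.
- **Plain rail:** the sideways force reversed as the cell met the rail. The camera shows the cell 0 to 0.8 mm off centre, and up to about 1.2 mm against the rail edge, which was hard to make out. The limit is 2 mm.
- **Squareness:** the clear faces are within about 0.5° of square to the light path.
- **Floor and upright:** floor contact was felt just before release, and the cell looks upright in the scene picture.
- **Other things on the desk:** the arm was commanded clear of the vials, the beaker, the dish and the weight, but I did not measure them again afterwards.

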